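Clamp a press punch in a bench collet

TASK

Set the steel press punch upright in the bench collet vice so that its head face can be cleaned: lay it first in the sloping rest, foot down at its stop, and let go of it there, then take it again by its square head and lower its round shank into the collet until it is fully home. Then swing the vice's lever clockwise (seen from above) until the nut grips the shank snugly; do not force it past that. Leave the punch standing upright, gripped and untouched, and do not disturb the beaker, the vial and the dropper bottle.

Things in the scene. Friction and masses are not known exactly. Their poses are not given: they have to be found in the camera images.
- press_punch: loose steel punch, 0.35 kg, 150 mm long: a round shank 18 mm in diameter, 115 mm long, with a chamfered foot, then a square head 26 x 26 mm, 34 mm long. Origin at the centre of the foot's end face; its z axis runs along the shank from foot to head, x and y are square to the head's flats. It starts lying on the bench. Its centre of mass lies 90 mm from the foot
- punch_grip (a point): point on the shank's axis, 78 mm from the foot: hold here to lay it in the rest (between its two forks)
- punch_head (a point): centre of the square head, 132 mm from the foot
- sloping_rest: fixed aluminium rest, base 150 x 74 x 10 mm, origin underneath. A foot stop and two V forks hold a shank at 45 degrees, head up: its line rises along (0.707, 0, 0.707) of this frame (uphill is +x); the forks open towards (-0.707, 0, 0.707). Forks 10 mm wide, 18 and 103 mm from the stop, 37 mm across; free room for fingers between them and beyond the upper one
- rest_foot (a point): where the foot centre of a shank lies in the rest: at the foot stop, on the line of the forks, 35 mm above the bench, 60 mm to the rest's -x
- collet_vice: fixed bench vice, round, base 116 mm in diameter, with a fluted nut on top (54 mm in diameter, its top 74 mm up) and an upright bore for a shank. Origin under its middle, z up
- collet_mouth (a point): centre of the bore at the top of the nut, 74 mm above the bench; the nut's hole is 30 mm wide here, then four bevelled jaws begin 8 to 14 mm below the top; open, they leave 21.5 mm
- collet_floor (a point): centre of the bore's floor, 49 mm below the mouth: the punch's foot stands here when fully home
- lever_knob (a point): grip point of the upright round black knob (16 mm wide, top 116 mm up, this point 21 mm below it), 88 mm from the nut's axis. Its lever turns about that upright axis, clockwise from above to close the jaws, at 4 to 5 N. It may be indexed anyhow: the shank is gripped after an unknown 0.65 to 0.9 rad; the force then rises to 8 to 14 N within 0.4 rad more, which is snug. It stays where left
- jaw_1: one of the four hidden jaws, inside the bore on the vice's +x side (origin at the vice's origin)
- jaw_2: the jaw on the vice's +y side
- jaw_3: the jaw on the vice's -x side
- jaw_4: the jaw on the vice's -y side
- beaker: bystander: glass beaker, 56 mm wide, 70 mm tall, origin under its middle
- vial_red: bystander: sample vial with a red cap, 25 mm wide, 54 mm tall, origin under its middle
- dropper_bottle: bystander: amber dropper bottle, 35 mm wide, 103 mm tall, origin under its middle

How it is judged:
On the way:
1. the punch lies in the sloping rest, head up, released (distance between press_punch and rest_foot below 0.02 m and angle between the z axis of press_punch and the x axis of sloping_rest, either way round between 0.67 and 0.9 rad and angle between press_punch's own z axis and vertical below 0.9 rad and contact force between the fingers and press_punch below 0.1 N and linear speed of press_punch below 0.02 m/s), for 0.2 s.
At the end, for the whole second after the job is handed in: The punch stands shank down in the collet, its foot within 3 mm of the bore's floor and centre, within 0.04 rad of upright, at rest, and each of the four jaws presses on its shank with more than 6 N (horizontal distance between press_punch and collet_floor below 0.003 m and z of press_punch in the frame of collet_floor below 0.003 m and angle between press_punch's own z axis and vertical below 0.04 rad and contact force between each of jaw_1, jaw_2, jaw_3, jaw_4 and press_punch above 6 N and linear speed of press_punch below 0.01 m/s); the robot touches nothing.
It fails at once if the nut is overtightened: a jaw presses on the punch with more than 150 N (contact force between any of jaw_1, jaw_2 and press_punch above 150 N).
It fails at once if a bystander is pushed more than 30 mm or knocked over (distance of any of beaker, vial_red, dropper_bottle from where it was at the start of the episode above 0.03 m or angle between any of beaker, vial_red, dropper_bottle's own z axis and vertical above 0.5 rad).
It also fails if it takes over 70 s, if anything falls off the work surface, if the arm or the gripper's body presses on something with over 40 N, if the wrist force passes 120 N, or if a joint passes its speed limit or range.

ROBOT

A 7-joint arm with a two-finger parallel gripper is mounted at the origin on a cart in front of the work surface, level with it; the furniture and walls round the work are solid. World frame = base frame: x ahead of the robot, y to its left, z up, the work surface at z = 0. Lengths are in m, angles in rad, forces in N, time in s.
With the tool pointing down it reaches from about 0.4 to 0.85 m from the base axis. Payload 4.5 kg.
Tool frame: the origin (TCP) lies between the finger pads; the fingertips stand 17 mm ahead of it and the grasp point (between the pads) lies 2 mm behind it; z points along the fingers, y is the line along which they close (so a half turn about z gives the same grasp; the last joint's range is limited). The gripper opens to 88 mm and grips with 3 to 60 N. Pads are 18 mm wide; open, the fingers measure 123 mm over their backs; the gripper's body (75 mm by 187 mm) begins 45 mm behind the grasp point.
Start: joints at [-1.202, 0.689, -0.195, 1.565, 0.157, 0.902, -0.215], TCP at [0.205, 0.59, 0.256] pointing down, gripper open.
Joint ranges: [-3.01, 3.01], [-0.46, 2.08], [-1.47, 1.51], [0.13, 2.56], [-1, 4.14], [0.04, 2.09], [-2.66, 2.66]. Speed limits (rad/s): [2.57, 2.57, 3.14, 3.14, 3.14, 3.14, 3.14].

INTERFACE

Orientations are given as a unit quaternion [x, y, z, w].
In Python, from rig import r, snapshot, camera_model gives the robot as it stands.
- The arm moves only by the tool send_rows, never from a script. Its argument "series" is text: rows parted by semicolons, each of 7 numbers parted by spaces: the opening, from 0 (shut) to 1 (fully open), then the shift along the world's x, y, z each as a share of 20 cm, from -1 to 1, then the turn, a rotation vector about the world's x, y, z each as a share of 120 degrees, from -1 to 1. In form: hand tx ty tz rx ry rz; .... A call has 1 to 20 rows; each row is the pose to reach, as a shift and turn from the pose commanded when the call began; what a row does not reach only later rows make up. A row lasts 1/10 s, in which the tool goes at most 50 mm and 8.59 degrees, less where a joint would pass 70% of its speed; a pose out of reach is approached as far as the arm can. A call with a number of a shift or a turn outside -1 to 1 is refused whole. A call with a gripper value outside its range is refused whole. The fingers move at their own pace and stop on an object; "grip_force" is the grip in N (left out, the last holds). Time passes only in rows, so rows that repeat a pose let the fingers close. It gives the time, the measured TCP pose, the force, the opening and the grip force at its end, in the units of the state.
- r.sense(): the state, without advancing time (a new reading comes with each control period).
- snapshot(name): name is "side" or "top" or "wrist"; returns the picture (420x560x3 uint8, blue, green, red); there is no depth.
- camera_model(name): a dict with "camera_matrix" (3x3 intrinsics, pixels), "position" and "orientation" of the camera in the world. Camera axes: x right, y up, looking along -z (the intrinsics and any distortion apply to the point x, -y, -z); pixel columns grow to the right and rows downward; lengths in m; the calibration is good to about 2 mm. A picture is of the moment at which its call begins: read the wrist's pose just before it. camera_model takes no time and is no camera call; for the wrist camera it gives the pose at the moment of the call.
- r.hand_in(): hands the job in; it is judged then, once.
The state is a dict: "time_s": time; "joints": joint angles; "joint_velocities": joint speeds; "joint_torque": joint torques, N m; "tool_pos": TCP position; "tool_rot": TCP orientation; "ft_force": force on the tool from outside, world axes, zero at the start; "ft_torque": the same for the moment, N m; "grip_width": finger opening in m; "grasp_force": force on a finger pad.
Only numpy, scipy, OpenCV 4.12 (cv2) and the standard library are available. Lean on these libraries where they do the work, as an engineer would, in place of code of your own. Each camera call takes 0.05 s, during which the arm holds its last target. There are 200 camera calls.

## Working session

There is one attempt and no reset: what is moved stays moved. The work goes in short steps, Python scripts to look and compute and a tool call to move; the robot and the scene stay as the last step left them, time stands still between calls to the robot, and variables do not carry over. Pictures are saved under pics/ and viewed, at most 10 in all, crops included, and the job is handed in when it is done.

Besides the shell and the picture viewer there is one more tool, called after ">>>" as name(argument=value, ...), one argument or row to a line, values as JSON. send_rows: Moves the arm, as the interface text tells. Its arguments: {"type":"object","properties":{"series":{"type":"string"},"grip_force":{"type":"number"}},"required":["series"]}

```bash
mkdir -p pics; cat > h.py <<'E'
import numpy as np, cv2
from scipy.spatial.transform import Rotation as R
from rig import r, snapshot, camera_model
def shot(n,f=None):
    m=camera_model(n); im=snapshot(n)
    if f: cv2.imwrite('pics/'+f,im)
    return im,m
def ray(m,u,v):
    K=np.array(m['camera_matrix']); d=np.linalg.inv(K)@[u,v,1]
    d=np.array([d[0],-d[1],-d[2]]); return np.array(m['position']),R.from_quat(m['orientation']).apply(d)
def onz(m,u,v,z):
    p,d=ray(m,u,v); return p+d*(z-p[2])/d[2]
def proj(m,P):
    c=R.from_quat(m['orientation']).inv().apply(np.array(P)-m['position']); q=np.array(m['camera_matrix'])@[c[0],-c[1],-c[2]]; return q[:2]/q[2]
def tri(obs):
    A=np.zeros((3,3));b=np.zeros(3)
    for m,u,v in obs:
        p,d=ray(m,u,v); d=d/np.linalg.norm(d); M=np.eye(3)-np.outer(d,d); A+=M;b+=M@p
    return np.linalg.solve(A,b)
E
python3 - <<'E'
from h import *
s=r.sense(); print(s)
a=[]
for n in ['side','top','wrist']:
    im,m=shot(n,n+'0.png'); print(n,m)
E
```

```text
{'time_s': 0.0, 'joints': array([-1.20220216,  0.68997448, -0.19451149,  1.56634108,  0.15731316,
        0.90247818, -0.2151109 ]), 'joint_velocities': array([-2.85364271e-04,  4.86765955e-04, -2.88425210e-04, -5.77356346e-05,
        1.12370269e-03,  1.19567329e-04,  8.78670395e-04]), 'joint_torque': array([-1.43026182e-04, -5.27558005e+01, -1.26655351e+00, -1.53423232e+01,
       -5.25395956e-02,  6.66994791e-03,  1.64593866e-04]), 'tool_pos': array([0.205212  , 0.58972093, 0.25491665]), 'tool_rot': array([ 1.66577183e-01,  9.86028004e-01, -9.00577448e-04, -8.05669466e-05]), 'ft_force': array([-0.07856184,  0.66673925, -1.00028475]), 'ft_torque': array([ 0.03766831, -0.01888652,  0.00729557]), 'grasp_force': 0.0, 'grip_width': 0.08818763944797306}
side {'camera_matrix': array([[491.92408144,   0.        , 277.53161601],
       [  0.        , 491.92408144, 197.02725037],
       [  0.        ,   0.        ,   1.        ]]), 'position': array([0.45605773, 1.25195424, 0.8743044 ]), 'orientation': array([-0.01951262,  0.48330235,  0.87414415, -0.0437048 ])}
top {'camera_matrix': array([[410.17099991,   0.        , 279.94551312],
       [  0.        , 410.17099991, 211.5912614 ],
       [  0.        ,   0.        ,   1.        ]]), 'position': array([ 0.42276314, -0.00809414,  1.62448441]), 'orientation': array([ 0.03936607, -0.02885148, -0.70411247,  0.70840916])}
wrist {'camera_matrix': array([[313.19238552,   0.        , 281.32895179],
       [  0.        , 313.19238552, 214.47272371],
       [  0.        ,   0.        ,   1.        ]]), 'position': array([0.13467655, 0.61405904, 0.38386777]), 'orientation': array([-0.12038937, -0.08412421,  0.57334658,  0.8060417 ])}
```

View pics/side0.png

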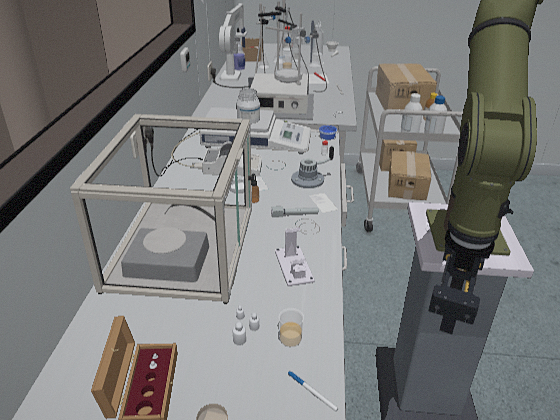

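View pics/top0.png

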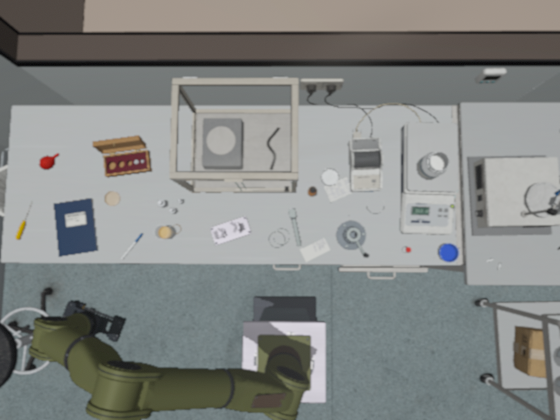

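Side: punch about (275–318, 212) with its head at the left end, rest at (294,262), vice at (308,175). Top: punch (294,227), rest (230,230), vice (351,235) with knob at (365,254). I'll zoom in on both views.

```bash
python3 - <<'E'
from h import *
t=cv2.imread('pics/top0.png'); s=cv2.imread('pics/side0.png')
a=cv2.resize(t[175:275,200:400],None,fx=4,fy=4,interpolation=cv2.INTER_CUBIC)[:, :800]
cv2.imwrite('pics/topc.png',a)
b=cv2.resize(s[145:295,240:440][:, :140],None,fx=4,fy=4,interpolation=cv2.INTER_CUBIC)
cv2.imwrite('pics/sidec.png',b)
m=camera_model('top')
for n,u,v,z in [('punch top end',295,212,.012),('punch low',295,243,.012),('rest',230,230,.01),('vice',351,235,.074),('knob',365,254,.1),('beaker',165,232,.03),('red',408,249,.05),('dropper',312,191,.05)]:
    print(n,onz(m,u,v,z).round(3))
E
```

```text
punch top end [ 0.578 -0.043  0.012]
punch low [ 0.455 -0.043  0.012]
rest [0.505 0.213 0.01 ]
vice [ 0.486 -0.253  0.074]
knob [ 0.415 -0.3    0.1  ]
beaker [0.495 0.464 0.03 ]
red [ 0.435 -0.473  0.05 ]
dropper [ 0.656 -0.108  0.05 ]
```

View pics/topc.png

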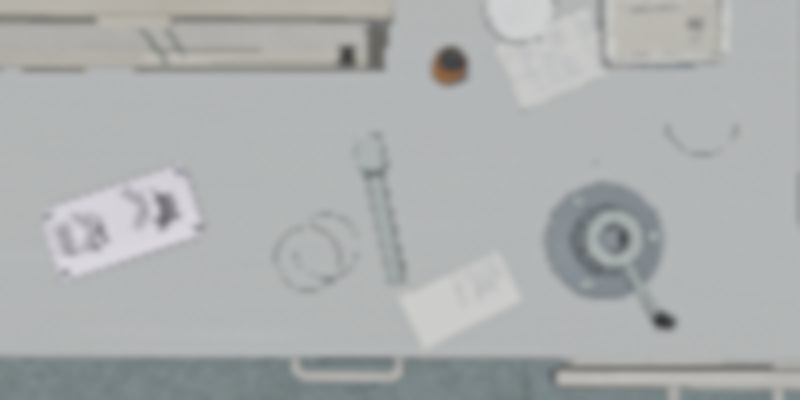

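View pics/sidec.png

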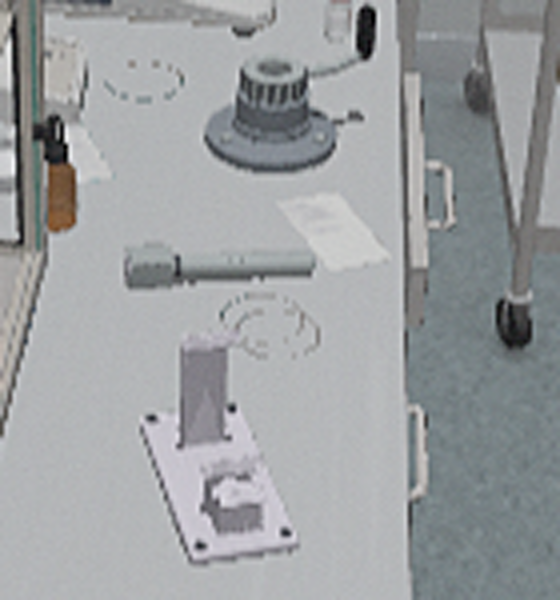

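Head of the punch is at top px ≈ (293,212), foot ≈ (299,245). The rest's low stop is on the +y side and its tall fork on the -y side. The knob is on the near side of the vice. I'm moving the wrist camera over the work.

>>> send_rows(
  series="1 1 -1 0.3 0 0 0;1 1 -1 0.3 0 0 0;1 1 -1 0.3 0 0 0;1 1 -1 0.3 0 0 0;1 1 -1 0.3 0 0 0;1 1 -1 0.3 0 0 0;1 1 -1 0.3 0 0 0;1 1 -1 0.3 0 0 0",
)

```text
time_s: 0.95
tool_pos: [0.4059, 0.3896, 0.3157]
tool_rot: [0.168, 0.986, 0.0, -0.0]
ft_force: [-1.1, 0.4, 0.8]
grip_width: 0.0879
grasp_force: 0.0
```

```bash
python3 - <<'E'
from h import *
s=r.sense(); T=R.from_quat(s['tool_rot'])
im,m=shot('wrist','w1.png')
print(s['time_s'],s['tool_pos'],s['joints'].round(2))
print('cam in tool',T.inv().apply(np.array(m['position'])-s['tool_pos']),'cam fwd in tool',(T.inv()*R.from_quat(m['orientation'])).as_matrix())
print('rest', proj(m,[.505,.213,.01]))
E
```

```text
0.95 [0.4058708  0.38962144 0.31569195] [-0.71  0.54 -0.23  1.68  0.15  0.94  0.24]
cam in tool [ 0.07459373 -0.00045613 -0.12888074] cam fwd in tool [[ 1.16649822e-04  9.56902884e-01  2.90408089e-01]
 [ 9.99999662e-01 -3.47916017e-04  7.44717748e-04]
 [ 8.13660186e-04  2.90407904e-01 -9.56902601e-01]]
rest [194.77552881 273.40381328]
```

>>> send_rows(
  series="1 0.1 -1 -0.3 0 0 0;1 0.1 -1 -0.3 0 0 0;1 0.1 -1 -0.3 0 0 0;1 0.1 -1 -0.3 0 0 0;1 0.1 -1 -0.3 0 0 0;1 0.1 -1 -0.3 0 0 0;1 0.1 -1 -0.3 0 0 0",
)

```text
time_s: 1.7
tool_pos: [0.4251, 0.1932, 0.256]
tool_rot: [0.165, 0.986, 0.001, 0.0]
ft_force: [0.8, 1.1, -0.1]
grip_width: 0.0883
grasp_force: 0.0
```

```bash
python3 - <<'E'
from h import *
import pickle
im,m=shot('wrist','w2.png'); pickle.dump(m,open('w2.pkl','wb'))
E
```

>>> send_rows(
  series="1 0.1 -1 0 0 0 0;1 0.1 -1 0 0 0 0;1 0.1 -1 0 0 0 0;1 0.1 -1 0 0 0 0;1 0.1 -1 0 0 0 0;1 0.1 -1 0 0 0 0;1 0.1 -1 0 0 0 0",
)

```text
time_s: 2.45
tool_pos: [0.446, -0.0068, 0.256]
tool_rot: [0.164, 0.986, 0.001, 0.0]
ft_force: [-1.3, -0.2, -0.5]
grip_width: 0.0882
grasp_force: 0.0
```

```bash
python3 - <<'E'
from h import *
import pickle
im,m=shot('wrist','w3.png'); pickle.dump(m,open('w3.pkl','wb'))
s=r.sense(); print(s['tool_pos'],s['joints'].round(2))
a=cv2.imread('pics/w2.png'); 
cv2.imwrite('pics/w23.png',np.vstack([a[60:360],im[60:360]]))
E
```

```text
[ 0.44579034 -0.00667562  0.25596952] [ 0.09  0.47 -0.26  2.08  0.2   0.62  0.93]
```

View pics/w23.png

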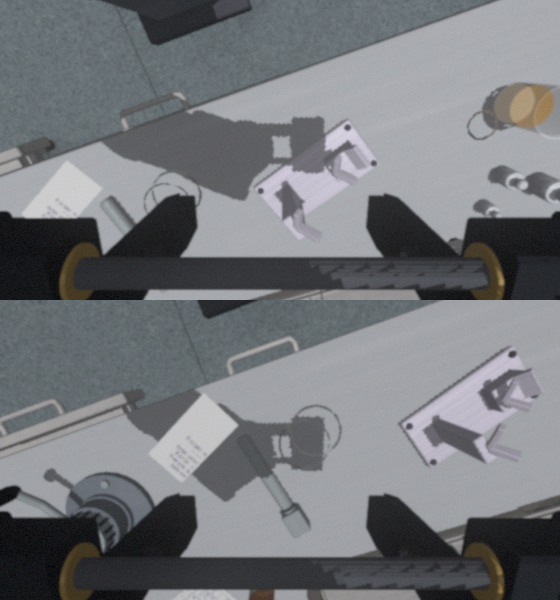

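w2 (upper): rest base holes near (261,251), (347,187), (373,222). w3 (lower): rest holes near (407,184), (512,114), (538,150), (433,222). The punch runs from its foot (248,197) to its head end (298,290), and the vice is at the lower left. I'll measure the rest and punch.

```bash
cat >> h.py <<'E'
def dark(im,u,v,w=6):
    g=cv2.cvtColor(im,cv2.COLOR_BGR2GRAY).astype(float)[v-w:v+w+1,u-w:u+w+1]
    k=np.clip(np.median(g)-25-g,0,None); y,x=np.mgrid[-w:w+1,-w:w+1]; return u+(k*x).sum()/k.sum(), v+(k*y).sum()/k.sum()
E
python3 - <<'E'
from h import *
import pickle
m2,m3=[pickle.load(open(f,'rb')) for f in('w2.pkl','w3.pkl')]
i2,i3=[cv2.imread('pics/%s.png'%f) for f in('w2','w3')]
h3=[dark(i3,*p) for p in[(407,184),(512,114),(538,150),(433,222)]]
h2=[dark(i2,*p) for p in[(261,251),(347,187),(373,222)]]
print(np.round(h3,1),np.round(h2,1))
P=np.array([onz(m3,*p,.01) for p in h3]); print(P.round(4),P.mean(0))
print('w2',np.array([onz(m2,*p,.01) for p in h2]).round(4))
print('tri',[tri([(m2,*a),(m3,*b)]).round(4) for a,b in zip(h2,h3)])
# punch mask: greenish dark grey vs bench
roi=i3[180:310,225:325]
g=cv2.cvtColor(roi,cv2.COLOR_BGR2HSV)
big=cv2.resize(roi,None,fx=5,fy=5,interpolation=cv2.INTER_CUBIC)
z=i3[90:240,390:560]; b2=cv2.resize(z,(500,441),interpolation=cv2.INTER_CUBIC)
cv2.imwrite('pics/pz.png',np.hstack([big[:600,:], cv2.copyMakeBorder(b2[:, :300],0,159,0,0,cv2.BORDER_CONSTANT)]))
for p in [(250,205),(265,230),(275,250),(290,275),(240,240),(310,230)]: print(p,i3[p[1],p[0]])
E
```

```text
[[408.1 185.4]
 [511.8 113.6]
 [534.5 155.8]
 [432.6 221.9]] [[259.9 250.3]
 [346.5 186.5]
 [373.4 222.9]]
[[0.4982 0.1382 0.01  ]
 [0.4547 0.2679 0.01  ]
 [0.5117 0.2876 0.01  ]
 [0.5543 0.1575 0.01  ]] [0.50473043 0.21277078 0.01      ]
w2 [[0.499  0.1383 0.01  ]
 [0.4542 0.267  0.01  ]
 [0.5104 0.2865 0.01  ]]
tri [array([0.4986, 0.1383, 0.0098]), array([0.4542, 0.2669, 0.0113]), array([0.5106, 0.2864, 0.0113])]
(250, 205) [87 86 83]
(265, 230) [89 87 83]
(275, 250) [152 150 143]
(290, 275) [138 136 130]
(240, 240) [96 93 93]
(310, 230) [122 118 117]
```

View pics/pz.png

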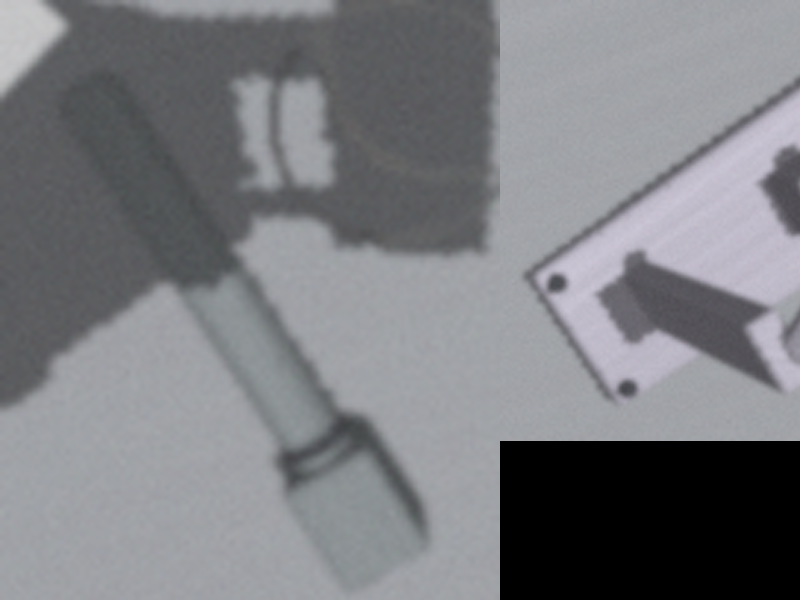

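Punch in the crop: foot centre ≈ (92,88), shank centre ≈ (210,273), shank/head joint ≈ (313,428), head's top face centre ≈ (357,518). It lies on a flat.

```bash
python3 - <<'E'
from h import *
import pickle
m3=pickle.load(open('w3.pkl','rb'));mt=camera_model('top');ms=camera_model('side')
f=lambda x,y:(x/5+225,y/5+180)
a=onz(m3,*f(92,88),.010); c=onz(m3,*f(210,273),.0105);b=onz(m3,*f(313,428),.013); h=onz(m3,*f(357,518),.026)
for p in(a,c,b,h): print(p.round(4))
print('len to shoulder',np.linalg.norm(b-a), 'angles',[np.degrees(np.arctan2(*(q-a)[1::-1])) for q in(c,b,h)])
print('tri side/wrist head joint', tri([(m3,*f(313,428)),(ms,240+178/4,145+265/4)]))
print('top proj of a,h',proj(mt,a),proj(mt,h), 'tri top/wrist foot',tri([(m3,*f(92,88)),(mt,200+397/4,175+280/4)]))
s=r.sense();print(R.from_quat(s['tool_rot']).as_matrix().round(3),s['tool_pos'])
E
```

```text
[ 0.4474 -0.0569  0.01  ]
[ 0.5024 -0.0457  0.0105]
[ 0.5509 -0.0344  0.013 ]
[ 0.5726 -0.03    0.026 ]
len to shoulder 0.10595975995265725 angles [np.float64(11.518741339351672), np.float64(12.27951517694541), np.float64(12.133873394563294)]
tri side/wrist head joint [ 0.55070312 -0.03430457  0.01172325]
top proj of a,h [298.42301469 245.08425051] [291.74691968 212.9012601 ] tri top/wrist foot [ 4.48678343e-01 -5.96665734e-02 -1.50594750e-04]
[[-0.946  0.324  0.001]
 [ 0.324  0.946  0.002]
 [-0.     0.002 -1.   ]] [ 0.44579034 -0.00667562  0.25596952]
```

>>> send_rows(
  series="0.7 0.375 -0.17 -0.78 0 0 0.26;0.7 0.375 -0.17 -0.78 0 0 0.26;0.7 0.375 -0.17 -0.78 0 0 0.26;0.7 0.375 -0.17 -0.78 0 0 0.26;0.7 0.375 -0.17 -0.78 0 0 0.26;0.7 0.375 -0.17 -0.78 0 0 0.26;0.7 0.375 -0.17 -0.78 0 0 0.26",
)

```text
time_s: 3.2
tool_pos: [0.5205, -0.0421, 0.1013]
tool_rot: [-0.105, 0.994, 0.0, 0.001]
ft_force: [-0.3, -0.9, -0.2]
grip_width: 0.0619
grasp_force: 0.0
```

```bash
python3 - <<'E'
from h import *
s=r.sense(); M=R.from_quat(s['tool_rot']).as_matrix()
print(s['tool_pos'],M.round(3),s['joints'].round(2))
im,m=shot('wrist'); cv2.imwrite('pics/w4.png',im[60:420])
print(proj(m,[.5207,-.0412,.0115]),proj(m,[.4445,-.0577,.009]),proj(m,[.573,-.030,.026]))
E
```

```text
[ 0.52046599 -0.04208136  0.10130903] [[-0.978 -0.209  0.002]
 [-0.209  0.978  0.001]
 [-0.002  0.    -1.   ]] [ 0.15  0.82 -0.27  1.99  0.52  0.4   1.27]
[283.42046948 225.9879047 ] [283.31994528 115.17585642] [283.41947961 300.41974187]
```

View pics/w4.png

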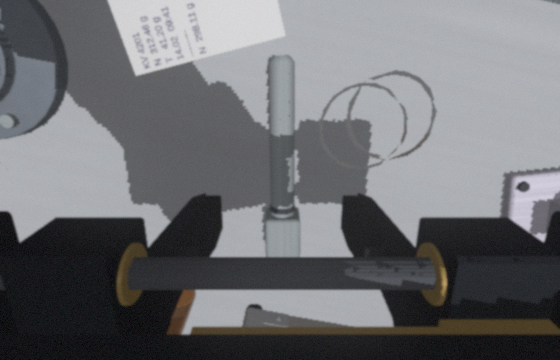

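The punch is centred between the fingers and its foot is at (283,114), as predicted. Descending and gripping.

>>> send_rows(
  series="0.7 0 0 -0.2 0 0 0;0.7 0 0 -0.34 0 0 0;0.7 0 0 -0.4 0 0 0;0.7 0 0 -0.4 0 0 0;0 0 0 -0.4 0 0 0;0 0 0 -0.4 0 0 0;0 0 0 -0.4 0 0 0;0 0 0 -0.4 0 0 0;0 0 0 -0.4 0 0 0;0 0 0 -0.4 0 0 0",
  grip_force=30,
)

```text
time_s: 4.25
tool_pos: [0.5203, -0.0431, 0.02]
tool_rot: [-0.105, 0.994, 0.0, 0.0]
ft_force: [-0.7, 1.3, 3.9]
grip_width: 0.0168
grasp_force: 30.0
```

>>> send_rows(
  series="0 0 0 0.4 0 0 0;0 0 0 0.8 0 0 0;0 0 0.3 1 0 0 0;0 -0.1 0.6 1 0 0 0;0 -0.1 0.9 1 0 0 0;0 -0.1 1 1 0 0 0;0 -0.1 1 1 0 0 0",
)

```text
time_s: 4.95
tool_pos: [0.4992, 0.1598, 0.2204]
tool_rot: [-0.106, 0.994, 0.001, 0.0]
ft_force: [-0.5, -0.2, -3.6]
grip_width: 0.0171
grasp_force: 29.9
```

```bash
cat > plan.py <<'E'
from h import *
rx=np.array([.316,-.949,0]); z=np.array([0,0,1.])
rf=np.array([.4855,.2695,.035]); u=(rx+z)/2**.5; n=(-rx+z)/2**.5
def mat(x,zz): return np.column_stack([x,np.cross(zz,x),zz])
Rrest=mat(-u,-n); Rhead=mat(n,-u); Rup=mat(-rx,-z)
def go(P,M=None):
    s=r.sense(); T=R.from_quat(s['tool_rot']); d=(P-s['tool_pos'])/.2
    rv=(R.from_matrix(M)*T.inv()).as_rotvec(degrees=True)/120 if M is not None else np.zeros(3)
    print('shift',d.round(3),'turn',rv.round(3),'at',s['tool_pos'].round(4),'F',s['ft_force'].round(1),'gw',s['grip_width'].round(4))
E
python3 - <<'E'
from plan import *
P=rf+.082*u+.0085*n
print(r.sense()['joints'].round(2)); go(P+.09*n,Rrest); print((P+.09*n).round(4),P.round(4))
im,m=shot('wrist','w5.png')
im,m=shot('side','s5.png')
E
```

```text
[-0.16  0.63 -0.38  1.9   0.35  0.68  1.03]Traceback (most recent call last):
  File "<stdin>", line 3, in <module>
  File "plan.py", line 9, in go
    print('shift',d.round(3),'turn',rv.round(3),'at',s['tool_pos'].round(4),'F',s['ft_force'].round(1),'gw',s['grip_width'].round(4))
                                                                                                            ^^^^^^^^^^^^^^^^^^^^^
AttributeError: 'float' object has no attribute 'round'
```

```bash
sed -i "s/s\['grip_width'\].round(4)/round(s['grip_width'],4)/" plan.py
python3 - <<'E'
from plan import *
P=rf+.082*u+.0085*n
go(P+.09*n,Rrest); print((P+.09*n).round(4),P.round(4))
im,m=shot('side'); a=im[60:340,180:460]; cv2.imwrite('pics/s5.png',cv2.resize(a,None,fx=2,fy=2))
E
```

```text
shift [-0.087  0.604 -0.289] turn [-0.203 -0.355 -0.659] at [0.4992 0.1598 0.2204] F [-0.5 -0.2 -3.6] gw 0.0171
[0.4818 0.2806 0.1626] [0.5019 0.2202 0.099 ]
```

>>> send_rows(
  series="0 -0.05 0.2 0.1 -0.03 -0.05 -0.1;0 -0.09 0.4 0.15 -0.203 -0.355 -0.659;0 -0.09 0.6 0.15 -0.203 -0.355 -0.659;0 -0.09 0.6 0.15 -0.203 -0.355 -0.659;0 -0.09 0.6 0.15 -0.203 -0.355 -0.659;0 -0.09 0.6 0.15 -0.203 -0.355 -0.659;0 -0.09 0.6 0.15 -0.203 -0.355 -0.659;0 -0.09 0.6 0.15 -0.203 -0.355 -0.659;0 -0.09 0.6 0.15 -0.203 -0.355 -0.659;0 -0.09 0.6 0.15 -0.203 -0.355 -0.659;0 -0.09 0.6 0.15 -0.203 -0.355 -0.659;0 -0.09 0.6 0.15 -0.203 -0.355 -0.659;0 -0.09 0.6 0.15 -0.203 -0.355 -0.659;0 -0.09 0.6 0.15 -0.203 -0.355 -0.659;0 -0.09 0.6 0.15 -0.203 -0.355 -0.659",
)

```text
time_s: 6.5
tool_pos: [0.4824, 0.2754, 0.2503]
tool_rot: [0.541, 0.749, -0.224, 0.31]
ft_force: [-0.3, -0.4, -3.3]
grip_width: 0.0173
grasp_force: 29.9
```

```bash
python3 - <<'E'
from plan import *
P=rf+.082*u+.0085*n
print(r.sense()['joints'].round(2));go(P+.09*n,Rrest)
im,m=shot('wrist','w6.png');im2,m2=shot('side')
for q in (.0,.148): print(proj(m,r.sense()['tool_pos']-.0085*n+(q-.078)*u), proj(m2,r.sense()['tool_pos']-.0085*n+(q-.078)*u))
a=im2[170:320,200:350]; cv2.imwrite('pics/s6.png',np.hstack([cv2.resize(a,(420,420),interpolation=cv2.INTER_CUBIC),cv2.resize(im,(380,420))]))
E
```

```text
[-1.18  0.87  0.46  1.64  0.37  1.12 -0.71]
shift [-0.003  0.026 -0.438] turn [-0.001  0.     0.001] at [0.4824 0.2754 0.2503] F [-0.3 -0.4 -3.3] gw 0.0173
[281.16607918 110.13130304] [308.45161086 234.59653192]
[281.70962363 392.84421584] [298.22426439 173.97812497]
```

View pics/s6.png

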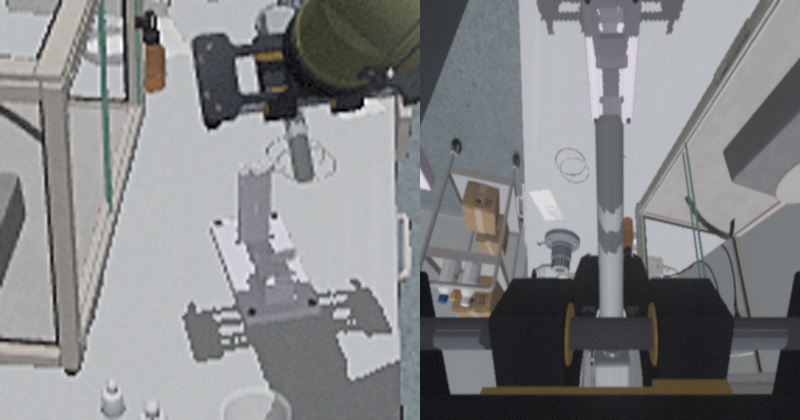

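The wrist crop shows the punch held on line with the rest, foot at about (278,115), as predicted. Lowering it towards the forks.

>>> send_rows(
  series="0 0 0.026 -0.2 0 0 0;0 0 0.026 -0.44 0 0 0;0 0 0.026 -0.44 0 0 0;0 0.025 -0.05 -0.515 0 0 0;0 0.05 -0.13 -0.6 0 0 0;0 0.075 -0.209 -0.685 0 0 0;0 0.075 -0.209 -0.685 0 0 0;0 0.075 -0.209 -0.685 0 0 0",
)

```text
time_s: 7.4
tool_pos: [0.4981, 0.2351, 0.1146]
tool_rot: [0.542, 0.749, -0.223, 0.311]
ft_force: [0.0, 0.7, -3.9]
grip_width: 0.0172
grasp_force: 29.9
```

```bash
python3 - <<'E'
from plan import *
P=rf+.082*u+.0085*n
go(P,Rrest)
im,m=shot('wrist');im2,m2=shot('side')
a=im2[190:290,250:350]; cv2.imwrite('pics/s7.png',np.hstack([cv2.resize(a,(420,420),interpolation=cv2.INTER_CUBIC),cv2.resize(im[0:210,190:380],(380,420))]))
E
```

```text
shift [ 0.019 -0.074 -0.078] turn [-0.001  0.001  0.001] at [0.4981 0.2351 0.1146] F [ 0.   0.7 -3.9] gw 0.0172
```

View pics/s7.png

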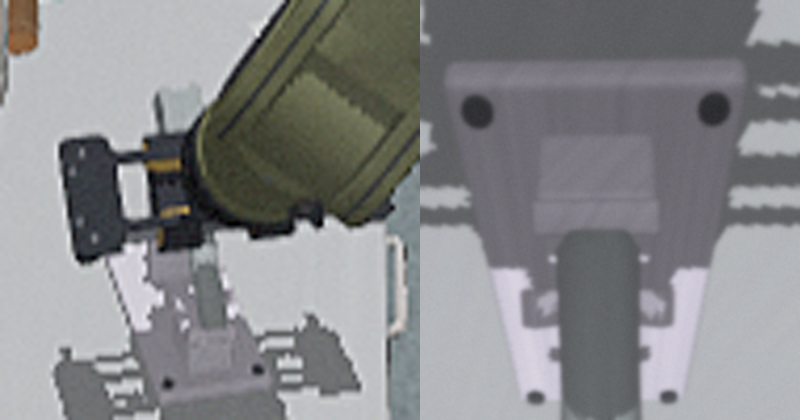

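The punch is centred over the stop and forks (597 against a hole midpoint of 596). Lowering the last bit gently.

>>> send_rows(
  series="0 0.008 -0.03 -0.032 0 0 0;0 0.014 -0.055 -0.058 0 0 0;0 0.016 -0.063 -0.067 0 0 0;0 0.016 -0.063 -0.067 0 0 0",
)

```text
time_s: 7.9
tool_pos: [0.5007, 0.2214, 0.0993]
tool_rot: [0.541, 0.748, -0.224, 0.311]
ft_force: [0.9, 0.2, -1.4]
grip_width: 0.0169
grasp_force: 30.0
```

>>> send_rows(
  series="0 0.0016 -0.005 -0.005 0 0 0;0 0.0032 -0.01 -0.01 0 0 0;0 0.0032 -0.01 -0.01 0 0 0",
)

```text
time_s: 8.2
tool_pos: [0.5018, 0.2204, 0.0978]
tool_rot: [0.541, 0.749, -0.223, 0.311]
ft_force: [1.2, 2.7, 2.7]
grip_width: 0.0171
grasp_force: 30.0
```

>>> send_rows(
  series="0 -0.0025 0.007 -0.007 0 0 0;0 -0.0045 0.0134 -0.014 0 0 0;0 -0.0045 0.0134 -0.014 0 0 0",
)

```text
time_s: 8.5
tool_pos: [0.5018, 0.2206, 0.0973]
tool_rot: [0.541, 0.747, -0.225, 0.313]
ft_force: [0.6, 1.8, 9.9]
grip_width: 0.017
grasp_force: 30.0
```

The foot is on its stop and the shank is in the forks. Releasing.

>>> send_rows(
  series="0.5 0 0 0 0 0 0;0.5 0 0 0 0 0 0;0.5 0 0 0 0 0 0;0.5 0 0 0 0 0 0;0.5 0 0 0 0 0 0;0.5 0 0 0 0 0 0;0.5 0 0 0 0 0 0",
)

```text
time_s: 9.2
tool_pos: [0.5002, 0.2226, 0.0945]
tool_rot: [0.541, 0.749, -0.224, 0.31]
ft_force: [-0.4, -0.5, -0.1]
grip_width: 0.0439
grasp_force: 0.0
```

>>> send_rows(
  series="0.5 -0.03 0.1 0.1 0 0 0;0.5 -0.09 0.27 0.28 0 0 0;0.5 -0.15 0.45 0.47 0 0 0;0.5 -0.2 0.6 0.65 0 0 0;0.5 -0.2 0.6 0.65 0 0 0;0.5 -0.2 0.6 0.65 0 0 0;0.5 -0.2 0.6 0.65 0 0 0",
)

```text
time_s: 9.9
tool_pos: [0.4601, 0.3408, 0.2238]
tool_rot: [0.541, 0.748, -0.225, 0.311]
ft_force: [0.8, -0.3, -0.8]
grip_width: 0.0442
grasp_force: 0.0
```

```bash
python3 - <<'E'
from plan import *
im,m=shot('wrist','w8.png'); im2,m2=shot('side','s8.png')
print('foot,head px pred w',proj(m,rf).round(1),proj(m,rf+.15*u).round(1),'side',proj(m2,rf+.15*u).round(1),proj(m2,rf+.132*u).round(1))
a=im2[180:290,250:350]; cv2.imwrite('pics/v8.png',np.hstack([cv2.resize(a,(400,440),interpolation=cv2.INTER_CUBIC),cv2.resize(im,(400,300))[:440].copy() if 0 else cv2.copyMakeBorder(cv2.resize(im,(400,300)),0,140,0,0,cv2.BORDER_CONSTANT)]))
Ph=rf+.134*u; go(Ph+.1*u,Rhead); print(r.sense()['joints'].round(2),(Ph+.1*u).round(3))
E
```

```text
foot,head px pred w [283.4 112.9] [283.4 256.4] side [290.5 213.6] [291.6 220.3]
shift [ 0.388 -1.14  -0.116] turn [0.713 0.235 0.001] at [0.4602 0.3405 0.2236] F [ 0.4 -0.9  0.1] gw 0.0436
[-1.23  0.95  0.43  1.52  0.32  1.21 -0.76] [0.538 0.112 0.2  ]
```

```bash
python3 - <<'E'
from plan import *
go(np.array([.54,-.253,.27]),mat(np.array([-1.,0,0]),-z))
E
```

```text
shift [ 0.399 -2.968  0.232] turn [0.236 0.324 0.565] at [0.4602 0.3405 0.2236] F [ 0.4 -0.9  0.1] gw 0.0436
```

>>> send_rows(
  series="0.5 0 0 0.2 0 0 0;0.5 0 0 0.4 0.03 0.04 0.07;0.5 0.1 -0.2 0.4 0.236 0.324 0.565;0.5 0.1 -0.4 0.4 0.236 0.324 0.565;0.5 0.2 -0.6 0.4 0.236 0.324 0.565;0.5 0.2 -0.8 0.4 0.236 0.324 0.565;0.5 0.2 -1 0.4 0.236 0.324 0.565;0.5 0.2 -1 0.4 0.236 0.324 0.565;0.5 0.2 -1 0.4 0.236 0.324 0.565;0.5 0.2 -1 0.4 0.236 0.324 0.565;0.5 0.2 -1 0.4 0.236 0.324 0.565;0.5 0.2 -1 0.4 0.236 0.324 0.565;0.5 0.2 -1 0.4 0.236 0.324 0.565",
)

```text
time_s: 11.3
tool_pos: [0.4999, 0.1415, 0.3036]
tool_rot: [0.003, 1.0, 0.001, -0.002]
ft_force: [-0.7, 0.2, 0.7]
grip_width: 0.0439
grasp_force: 0.0
```

>>> send_rows(
  series="0.5 0.1 -0.25 0 0 0 0;0.5 0.15 -0.5 0 0 0 0;0.5 0.2 -0.75 0 0 0 0;0.5 0.2 -1 0 0 0 0;0.5 0.2 -1 0 0 0 0",
)

```text
time_s: 11.8
tool_pos: [0.5391, -0.0649, 0.3037]
tool_rot: [0.006, 1.0, -0.001, -0.002]
ft_force: [0.1, -0.3, 0.1]
grip_width: 0.0439
grasp_force: 0.0
```

>>> send_rows(
  series="0.5 0 -0.25 -0.1 0 0 0;0.5 0 -0.5 -0.2 0 0 0;0.5 0 -0.7 -0.2 0 0 0;0.5 0 -0.7 -0.2 0 0 0;0.5 0 -0.7 -0.2 0 0 0;0.5 0 -0.7 -0.2 0 0 0",
)

```text
time_s: 12.4
tool_pos: [0.5406, -0.1945, 0.2646]
tool_rot: [-0.001, 1.0, 0.002, -0.001]
ft_force: [0.6, -0.0, -0.5]
grip_width: 0.0443
grasp_force: 0.0
```

```bash
python3 - <<'E'
from plan import *
import pickle
im,m=shot('wrist','v1.png'); pickle.dump(m,open('v1.pkl','wb')); s=r.sense();print(s['tool_pos'],R.from_quat(s['tool_rot']).as_matrix().round(2),s['joints'].round(2),proj(m,[.486,-.253,.074]))
E
```

```text
[ 0.54074169 -0.19442627  0.26472111] [[-1. -0. -0.]
 [-0.  1.  0.]
 [ 0.  0. -1.]] [ 0.41  0.62 -0.24  1.71  0.18  0.85  1.66] [222.56875694 141.08884214]
```

>>> send_rows(
  series="0.5 0 -0.25 0 0 0 0;0.5 0 -0.5 0 0 0 0;0.5 0 -0.5 0 0 0 0;0.5 0 -0.5 0 0 0 0",
)

```text
time_s: 12.85
tool_pos: [0.5405, -0.297, 0.2645]
tool_rot: [0.001, 1.0, 0.002, -0.001]
ft_force: [0.7, 0.2, 0.2]
grip_width: 0.0441
grasp_force: 0.0
```

```bash
python3 - <<'E'
from plan import *
import pickle
im,m=shot('wrist','v2.png'); pickle.dump(m,open('v2.pkl','wb')); c2=proj(m,[.486,-.253,.074]); print(c2)
i1=cv2.imread('pics/v1.png'); m1=pickle.load(open('v1.pkl','rb')); c1=proj(m1,[.486,-.253,.074])
w8=cv2.imread('pics/w8.png'); s8=cv2.imread('pics/s8.png')
def crop(i,c,w,h,o):
    x=int(np.clip(c[0]-w/2,0,560-w)); y=int(np.clip(c[1]-h/2,0,420-h)); print('origin',x,y); return cv2.resize(i[y:y+h,x:x+w],o,interpolation=cv2.INTER_CUBIC)
o=(400,300)
cv2.imwrite('pics/final.png',np.vstack([np.hstack([crop(i1,c1,200,150,o),crop(im,c2,200,150,o)]),np.hstack([crop(w8,(283,180),280,210,o),crop(s8,(291,240),133,100,o)])]))
E
```

```text
[325.40277657 141.25534008]
origin 122 66
origin 225 66
origin 143 75
origin 224 190
```

View pics/final.png

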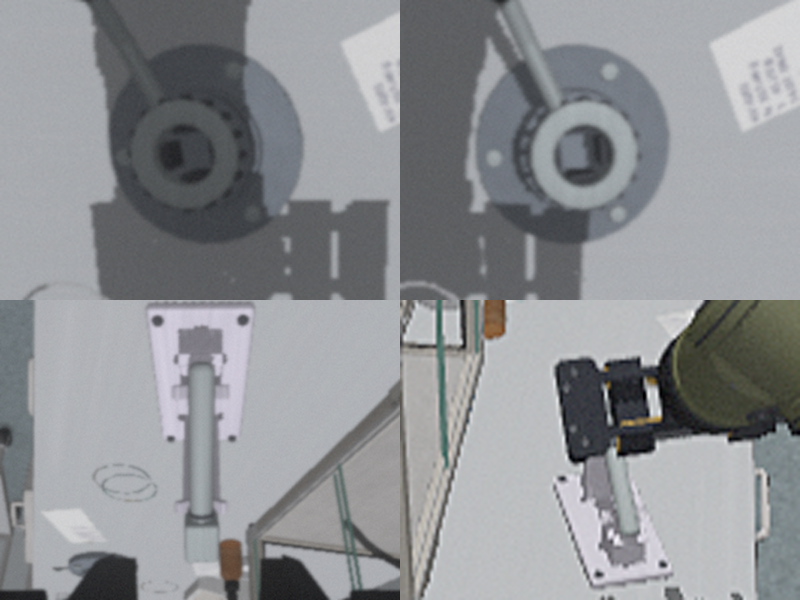

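Top row: the nut ring is centred near px (214.5,142.5) in v1 and (317.5,142.5) in v2, with the lever towards upper left. Bottom row: the punch lies in the rest on line, head end near row 258 (256 predicted), flat side facing the camera. Triangulating the vice.

```bash
python3 - <<'E'
from plan import *
import pickle
out={}
for nm,(ox,oy) in (('v1',(122,66)),('v2',(225,66))):
    im=cv2.imread('pics/%s.png'%nm); g=cv2.cvtColor(im[oy:oy+150,ox:ox+200],cv2.COLOR_BGR2GRAY); g=cv2.resize(g,None,fx=4,fy=4,interpolation=cv2.INTER_CUBIC)
    for k,(a,b) in {'ring':(96,116),'hole':(52,70),'base':(180,205)}.items():
        c=cv2.HoughCircles(g,cv2.HOUGH_GRADIENT,1.5,300,param1=60,param2=15,minRadius=a,maxRadius=b)
        if c is not None:
            x,y,rad=c[0,0]; out[nm,k]=(x/4+ox-.375,y/4+oy-.375); print(nm,k,np.round(out[nm,k],1),rad/4)
m1,m2=[pickle.load(open(f,'rb')) for f in('v1.pkl','v2.pkl')]
for k in('ring','hole','base'):
    if ('v1',k) in out and ('v2',k) in out: 
        z0=.012 if k=='base' else .074
        print(k,tri([(m1,*out['v1',k]),(m2,*out['v2',k])]).round(4),onz(m1,*out['v1',k],z0).round(4),onz(m2,*out['v2',k],z0).round(4))
mt=camera_model('top'); t,_=shot('top'); cv2.imwrite('pics/t9.png',t)
# black knob in side + first top image
t0=cv2.imread('pics/top0.png');s0=cv2.imread('pics/side0.png');ms=camera_model('side')
def blk(i,x0,x1,y0,y1):
    g=cv2.cvtColor(i,cv2.COLOR_BGR2GRAY)[y0:y1,x0:x1]; M=(g<70).astype(np.uint8); n,l,st,c=cv2.connectedComponentsWithStats(M); k=1+st[1:,4].argmax(); return c[k]+[x0,y0],st[k]
a=blk(t0,355,375,245,262); b=blk(s0,324,338,144,164); print(a,b)
print('knob tri',tri([(mt,*a[0]),(ms,*b[0])]), onz(mt,*a[0],.1), onz(ms,*b[0],.1))
E
```

```text
v1 ring [315.3 188.1] 28.35
v1 hole [304.1 180.2] 15.2125
v1 base [223.1 138.9] 50.2125
v2 ring [316.7 142.7] 26.2875
v2 hole [317.1 143.4] 15.5875
v2 base [309.2 136.7] 50.2125
ring [ 0.466  -0.2466  0.3912] [ 0.5335 -0.1591  0.074 ] [ 0.4874 -0.2616  0.074 ]
hole [ 0.4993 -0.2213  0.129 ] [ 0.5252 -0.171   0.074 ] [ 0.4881 -0.2612  0.074 ]
base [ 0.486  -0.2636  0.011 ] [ 0.4874 -0.2634  0.012 ] [ 0.4846 -0.2637  0.012 ]
(array([365.33333333, 254.66666667]), array([10,  9,  2,  2,  3], dtype=int32)) (array([331.08163265, 152.53061224]), array([ 5,  3,  5, 13, 49], dtype=int32))
knob tri [ 0.41113493 -0.30253298  0.09040008] [ 0.41248117 -0.30072729  0.1       ] [ 0.41041919 -0.28346228  0.1       ]
```

```bash
python3 - <<'E'
from plan import *
import pickle
im=cv2.imread('pics/v1.png');m1,m2=[pickle.load(open(f,'rb')) for f in('v1.pkl','v2.pkl')]
ox,oy=179,107; g=cv2.cvtColor(im[oy:oy+72,ox:ox+72],cv2.COLOR_BGR2GRAY); g=cv2.equalizeHist(cv2.resize(g,None,fx=4,fy=4,interpolation=cv2.INTER_CUBIC))
for k,(a,b),v2,z0 in(('ring',(96,116),(316.7,142.7),.074),('hole',(52,70),(317.1,143.4),.074)):
    c=cv2.HoughCircles(g,cv2.HOUGH_GRADIENT,1.5,300,param1=80,param2=12,minRadius=a,maxRadius=b)
    x,y,rad=c[0,0]; p=(x/4+ox-.375,y/4+oy-.375); print(k,np.round(p,1),rad/4,tri([(m1,*p),(m2,*v2)]).round(4),onz(m1,*p,z0).round(4))
print('eye',tri([(m1,214.2,142.5),(m2,316.9,142.9)]).round(4),onz(m1,214.2,142.5,.074))
# shaded lever dir at base: check v2 lever edge
Ph=rf+.134*u; go(Ph+.12*u,Rhead); print((Ph+.12*u).round(3))
E
```

```text
ring [210.3 147.7] 28.7625 [ 0.489  -0.2629  0.0866] [ 0.4925 -0.2656  0.074 ]
hole [208.4 143.9] 17.275 [ 0.4872 -0.2632  0.0918] [ 0.4888 -0.2672  0.074 ]
eye [ 0.4875 -0.2614  0.0739] [ 0.48738508 -0.26140093  0.074     ]
shift [ 0.006  1.968 -0.25 ] turn [ 0.23   0.325 -0.564] at [ 0.5411 -0.2945  0.2647] F [ 0.2  0.8 -0.9] gw 0.0444
[0.542 0.099 0.215]
```

The vice axis is at (0.4876, -0.2613), with the top triangulating to 0.0739 m. The knob is at about (0.410, -0.303). Going back to the rest to take the head.

>>> send_rows(
  series="0.7 0 0.25 0.15 0 0 0;0.7 0 0.5 0.15 0.23 0.325 -0.564;0.7 0 0.75 0.15 0.23 0.325 -0.564;0.7 0 1 0.15 0.23 0.325 -0.564;0.7 0 1 0.15 0.23 0.325 -0.564;0.7 0 1 0.15 0.23 0.325 -0.564;0.7 0 1 0.15 0.23 0.325 -0.564;0.7 0 1 0.15 0.23 0.325 -0.564;0.7 0 1 0.15 0.23 0.325 -0.564;0.7 0 1 0.15 0.23 0.325 -0.564;0.7 0 1 0.15 0.23 0.325 -0.564;0.7 0 1 0.15 0.23 0.325 -0.564;0.7 0 1 0.15 0.23 0.325 -0.564",
)

```text
time_s: 14.25
tool_pos: [0.5403, -0.0956, 0.2949]
tool_rot: [0.539, 0.75, 0.222, -0.312]
ft_force: [-0.7, 0.1, -0.5]
grip_width: 0.0615
grasp_force: 0.0
```

```bash
python3 - <<'E'
from plan import *
Ph=rf+.134*u; go(Ph+.12*u,Rhead); print(r.sense()['joints'].round(2))
E
```

```text
shift [ 0.01   0.973 -0.401] turn [ 0.    -0.001 -0.002] at [ 0.5403 -0.0956  0.2949] F [-0.7  0.1 -0.5] gw 0.0615
[ 0.45  0.82 -0.12  1.43 -0.5   1.46  0.87]
```

>>> send_rows(
  series="0.7 0 0.25 0 0 0 0;0.7 0.01 0.5 0 0 0 0;0.7 0.01 0.75 -0.2 0 0 0;0.7 0.01 0.973 -0.4 0 0 0;0.7 0.01 0.973 -0.4 0 0 0;0.7 0.01 0.973 -0.4 0 0 0;0.7 0.01 0.973 -0.4 0 0 0",
)

```text
time_s: 14.95
tool_pos: [0.5426, 0.0976, 0.2154]
tool_rot: [0.54, 0.75, 0.222, -0.311]
ft_force: [0.1, -0.5, 0.7]
grip_width: 0.0616
grasp_force: 0.0
```

```bash
python3 - <<'E'
from plan import *
im,m=shot('wrist','w10.png')
Ph=rf+.134*u; go(Ph,Rhead)
y=(R.from_quat(r.sense()['tool_rot']).as_matrix())[:,1]
for a,b in ((-.013,-.013),(.013,-.013),(.013,.013),(-.013,.013)): print(proj(m,rf+.15*u+a*y+b*n).round(1))
g=cv2.cvtColor(im,cv2.COLOR_BGR2GRAY); c=proj(m,rf+.15*u+.013*n); print(c); v,uu=int(c[1]),int(c[0])
print('row',v+6,g[v+6,uu-40:uu+41:2]); print('col',v-40,g[v-40:min(v+60,420):2,uu])
E
```

```text
shift [-0.139  0.416 -0.429] turn [ 0.001 -0.001  0.   ] at [0.5432 0.0964 0.2155] F [0.7 0.8 0. ] gw 0.0618
[265.6 233. ]
[298.2 233. ]
[298.7 201.5]
[265.1 201.4]
[281.905546   201.44969084]
row 207 [161 164 165 161 163 160 159 177 193 196 196 189 190 171 124 129 129 128
 132 130 132 129 131 132 133 130 133 130 150 183 189 192 194 192 181 156
 162 162 164 163 162]
col 161 [164 165 161 141 131 130 135 132 135 132 136 134 133 137 136 136 136 135
 135 135 135 121 128 132 131 133 132 135 132 134 144 139 138 138 139 140
 137 138 141 138 138 136 143 127 100  95  97  96  98  99]
```

```bash
python3 - <<'E'
from plan import *
im=cv2.imread('pics/w10.png'); m=camera_model('wrist'); g=cv2.cvtColor(im,cv2.COLOR_BGR2GRAY)
for l,b in((.0,.009),(.1,.009),(.115,.009),(.115,.013),(.15,.013),(.15,-.013)): print(l,b,proj(m,rf+l*u+b*n).round(1))
for v in range(150,262,4): print(v,g[v,250:318:2])
E
```

```text
0.0 0.009 [281.5 172.9]
0.1 0.009 [281.4 190.7]
0.115 0.009 [281.4 194.4]
0.115 0.013 [281.4 190. ]
0.15 0.013 [281.4 199.9]
0.15 -0.013 [281.4 231.3]
150 [164 159 162 163 166 163 163 164 164 160 163 163 164 160 162 166 164 165
 165 164 166 167 166 161 163 161 161 163 163 164 163 162 163 164]
154 [164 164 163 163 165 164 164 165 164 163 164 163 162 165 160 165 165 165
 164 167 169 165 160 162 164 164 161 162 162 162 164 163 164 162]
158 [165 165 164 163 165 163 163 162 163 161 164 160 164 163 163 163 163 165
 169 167 165 162 163 162 161 162 163 162 164 163 164 161 159 160]
162 [164 164 165 165 163 164 163 162 160 162 161 162 166 164 165 164 165 168
 166 168 163 164 161 162 162 166 165 162 164 166 161 161 164 162]
166 [164 166 164 163 163 163 164 163 164 162 164 161 165 163 157 153 151 154
 160 163 162 161 160 162 162 162 162 162 165 162 162 163 163 162]
170 [164 164 162 165 162 161 164 162 162 163 162 164 159 132 121 131 131 127
 125 130 155 164 165 162 161 165 162 163 164 163 164 162 162 163]
174 [163 167 162 165 163 160 162 161 162 163 161 165 145 111 121 127 132 131
 127 118 134 1
[... 2354 characters left out ...]
88 195 202 200 199 192 144 109 119 137 144 146 142 139 140 146
 142 139 139 140 120 102 141 192 195 196 195 193 189 168 159 162]
246 [164 159 188 196 202 202 197 195 162 110 107 109 119 132 137 135 139 138
 135 131 122 110 106 107 158 197 197 194 198 194 191 166 156 161]
250 [163 160 190 198 202 200 196 195 185 129  97  95  96  97  97  96  96 100
  97  98  94  96  98 109 177 197 197 197 195 198 192 168 158 162]
254 [159 168 191 199 204 202 197 195 193 142  96  96  96  96  98  95 100  97
  98 100 101  94  94 120 186 196 196 200 198 196 192 175 159 163]
258 [158 163 192 199 204 202 199 193 189 164  99  99  97  98 100  96  98 100
  98  99  98  97  99 125 179 194 195 197 197 196 196 179 160 161]
```

```bash
python3 - <<'E'
from plan import *
m=camera_model('wrist')
for h in([.4982,.1382,.01],[.4547,.2679,.01],[.5117,.2876,.01],[.5543,.1575,.01]): print(proj(m,h).round(1))
s=r.sense();T=R.from_quat(s['tool_rot']);print(T.inv().apply(np.array(m['position'])-s['tool_pos']).round(4))
# solve head end-face centre by size & centre: width 30px
K=m['camera_matrix'][0][0]; print('depth from width 30.5:',K*.026/30.5, 'pred depth', -(R.from_quat(m['orientation']).inv().apply(rf+.15*u-m['position']))[2])
ms=camera_model('side'); s8=cv2.imread('pics/s8.png'); g=cv2.cvtColor(s8,cv2.COLOR_BGR2GRAY)
for l in(0,.02,.1,.115,.15): print(l,proj(ms,rf+l*u).round(1))
w8=cv2.imread('pics/w8.png')
sd,_=shot('side','s10.png'); g=cv2.cvtColor(sd,cv2.COLOR_BGR2GRAY)
for v in range(196,276,3): print(v,g[v,272:312:2])
E
```

```text
[255.5 287.8]
[259.2 185.6]
[304.5 185.1]
[308.2 287.2]
[ 7.450e-02  1.000e-04 -1.293e-01]
depth from width 30.5: 0.26698367290414404 pred depth 0.24699939096089676
0 [299.7 269.9]
0.02 [298.4 262.2]
0.1 [293.5 232.1]
0.115 [292.6 226.5]
0.15 [290.5 213.6]
196 [108 109 108 166 155 190 190 193 190 189 186 186 185 184 186 185 187 186
 191 211]
199 [111 112 112  92 188 183 183 185 184 186 185 184 183 183 185 184 186 185
 185 184]
202 [114 106 108 102 199 184 183 186 187 185 184 187 184 186 186 185 183 185
 185 187]
205 [109 108 111 108 102 193 185 186 186 187 187 185 184 187 189 185 185 185
 186 183]
208 [107 106 112 108 110 101 194 184 185 186 184 183 185 186 187 184 186 187
 184 186]
211 [110 114 108 111 111 105  98 193 184 184 187 186 185 187 184 187 185 184
 186 186]
214 [112 109 110 109 109 105 104 157 179 175 179 187 167  93  96 100 163 186
 186 186]
217 [105 109 108 116 106 105 109 114 180 176 175 178  96 108 109 106  96 193
 188 185]
220 [110 109 108 110 107 108 109  70 184 175 176 175 146 105 107 102 106  90
 189 186]
223 [108 109  97  99  98  95 163  77 184 181 181 181 182 172
[... 805 characters left out ...]
186]
253 [185 189 174 201 202 202 214 139 136 133 131 116 166 181 145 215 186 188
 185 186]
256 [188 187 151 208 201 202 103 178 184 123 122 148 154 174 163 211 184 186
 184 186]
259 [184 185 189 157 203 202 205 200 212 111 114 112 142 173 171 148 181 186
 186 186]
262 [184 186 188 169 203 199 204 204 203 145 201 154 112 172 172 134 203 213
 186 186]
265 [187 183 184 188  97 207 200 206 202 216 113 113 100 159 171 161 212 206
 183 186]
268 [186 183 187 187 196 199 201 205 205 204  98 208 197 116 112 105 205 205
 206 186]
271 [187 187 182 188 191 124 209 202 205 109 113 106 193 152 129 120 121 208
 204 213]
274 [185 186 187 186 185 196 189 205 202 208 180 117 135 130 136 132 121 212
 201 207]
```

```bash
python3 - <<'E'
from plan import *
m10=camera_model('wrist'); s=r.sense(); T=R.from_quat(s['tool_rot']); C=T.inv()*R.from_quat(m10['orientation']); off=T.inv().apply(np.array(m10['position'])-s['tool_pos'])
T8=R.from_quat(np.array([.541,.748,-.225,.311])/np.linalg.norm([.541,.748,-.225,.311]))
m8=dict(camera_matrix=m10['camera_matrix'],position=np.array([.46015,.34065,.2237])+T8.apply(off),orientation=(T8*C).as_quat())
w8=cv2.cvtColor(cv2.imread('pics/w8.png'),cv2.COLOR_BGR2GRAY)
print('holes8',[proj(m8,h).round(1) for h in([.4982,.1382,.01],[.4547,.2679,.01],[.5117,.2876,.01],[.5543,.1575,.01])])
print('col w8',w8[110:130,283],'...',w8[215:275,283])
e=np.column_stack([u,n,np.cross(n,u)])
for nm,a,b in(('foot',(283.6,122),(281.5,167)),('head',(283.6,258),(282.5,222))):
    P=tri([(m8,*a),(m10,*b)]); print(nm,P.round(4),'l,n,t',(e.T@(P-rf)).round(4))
for d in(.25,.26,.267,.275):
    p,q=ray(m10,282.7,235); print(d,(e.T@(p+q*d-rf)).round(4))
E
```

```text
holes8 [array([261.4, 170.7]), array([252.7,  87.6]), array([314.7,  86.8]), array([305.1, 170.4])]
col w8 [127 125 122 129 127 128 127 123 106 101 114 134 140 146 154 163 164 163
 164 163] ... [165 167 166 166 167 166 167 168 168 157 136 104  89 105 137 141 122 107
 120 144 164 170 173 175 171 173 171 173 170 173 170 169 170 169 170 170
 168 170 172 169 167 168 169 176 189 197 196 196 195 196 199 195 187 174
 155 142 139 137 137 140]
foot [0.4838 0.2753 0.0529] l,n,t [0.0084 0.0169 0.0003]
head [0.5216 0.1632 0.1411] l,n,t [ 0.1544 -0.0043  0.0006]
0.25 [ 0.1521 -0.016   0.0011]
0.26 [ 0.1428 -0.0196  0.0012]
0.267 [ 0.1362 -0.0221  0.0012]
0.275 [ 0.1287 -0.0249  0.0012]
```

```bash
python3 - <<'E'
from plan import *
ms=camera_model('side'); cp=np.array(ms['position'])
def outline(foot,ax,l):
    P=foot+l*ax; v=cp-P; t=np.cross(ax,v); t/=np.linalg.norm(t)
    return proj(ms,P+.009*t).round(1),proj(ms,P-.009*t).round(1)
for nm,f,ax in(('A',rf,u),('B',rf+.006*u+.008*n,np.cos(.17)*u-np.sin(.17)*n)):
    for l in(0,.03,.06,.09,.115): print(nm,l,*outline(f,ax,l))
    print('head end',proj(ms,f+.15*ax).round(1), 'z head',(f+.15*ax).round(3),'incl',np.degrees(np.arcsin(ax[2])))
im=cv2.imread('pics/s10.png'); g=cv2.cvtColor(im,cv2.COLOR_BGR2GRAY)
for v in range(206,232,2): print(v,g[v,280:304])
for v in range(258,278,2): print(v,g[v,288:312])
E
```

```text
A 0 [303.1 269.3] [296.2 270.4]
A 0.03 [301.2 257.9] [294.4 259. ]
A 0.06 [299.3 246.5] [292.6 247.6]
A 0.09 [297.5 235.3] [290.8 236.4]
A 0.115 [296. 226.] [289.3 227.1]
head end [290.5 213.6] z head [0.519 0.169 0.141] incl 45.0
B 0 [303.3 266.6] [296.5 268. ]
B 0.03 [301.1 255.5] [294.3 256.9]
B 0.06 [298.8 244.6] [292.1 245.9]
B 0.09 [296.6 233.8] [290.  235.2]
B 0.115 [294.8 225. ] [288.2 226.3]
head end [289.1 213.5] z head [0.524 0.155 0.131] incl 35.259717482776004
206 [103  99 161 190 186 186 185 186 184 184 184 184 185 183 186 185 186 184
 186 186 186 184 187 186]
208 [110 104 101 163 194 188 184 188 185 185 186 185 184 183 183 187 185 187
 186 184 187 186 184 182]
210 [109 108 110 100  91 196 188 186 185 186 185 184 186 185 186 186 186 183
 187 187 187 186 187 187]
212 [107 110 107 106 104  95 197 188 187 186 190 189 166 180 182 186 188 190
 193 192 193 190 190 190]
214 [109 111 105 108 104  95 157 178 179 181 175 178 179 178 187 128 167  98
  93  97  96  98 100  94]
216 [108 105 108 108 109  81 150 188 177 176 175 179 176 174 179 187 101 107
 111 106 109 111 109 103]
218 
[... 1046 characters left out ...]
 154 130 125 118  99 145 164 167 175 171 154 163 212 207
 203 198 187 186 188 188]
266 [202 201 217 101 117 151 186 118 113 126 153 171 165 165 154 128 213 189
 204 204 194 185 184 187]
268 [205 205 204 102  98 217 208 170 197 116 116 105 112  99 105 172 205 212
 205 205 206 188 186 187]
270 [205 213 184 108 106 106  87 220 223 184 151 132 132 131 121 189 189 189
 193 206 208 206 191 185]
272 [206 213 106 105 109 109 115 124 112 124 134 134 135 139 137 132 126 165
 208 204 207 205 209 172]
274 [202 204 208 216 180 107 117 137 135 135 130 132 136 133 132 135 121 162
 212 207 201 206 207 209]
276 [202 204 204 203 210 137 115 132 130 133 134 132 131 131 129 129 133 156
 209 208 205 208 187 181]
```

```bash
python3 - <<'E'
from plan import *
m10=camera_model('wrist'); s=r.sense(); T=R.from_quat(s['tool_rot']); C=T.inv()*R.from_quat(m10['orientation']); off=T.inv().apply(np.array(m10['position'])-s['tool_pos'])
T8=R.from_quat(np.array([.541,.748,-.225,.311])/np.linalg.norm([.541,.748,-.225,.311]))
m8=dict(camera_matrix=m10['camera_matrix'],position=np.array([.46015,.34065,.2237])+T8.apply(off),orientation=(T8*C).as_quat())
e=np.column_stack([u,n,np.cross(n,u)])
for d in(0,.005,.01,.015):
  for v in(139,218):
    p,q=ray(m8,283,v); n0=.006-.707*d; a=(n0-e[:,1]@(p-rf))/(e[:,1]@q); L=e[:,0]@(p+a*q-rf)
    print(d,v,'l_true',round(L-.707*d,4),end='; ')
  print()
w=cv2.imread('pics/w8.png')
for c in(264,268,297,300,303): print(c,w[95:235:3,c].mean(1).astype(int))
w=cv2.imread('pics/w8.png')
for v in(128,134,138,142,146,214,217,220,223): print(v,w[v,250:318:2].mean(1).astype(int))
E
```

```text
0 139 l_true 0.0243; 0 218 l_true 0.1042; 
0.005 139 l_true 0.0209; 0.005 218 l_true 0.1018; 
0.01 139 l_true 0.0176; 0.01 218 l_true 0.0994; 
0.015 139 l_true 0.0143; 0.015 218 l_true 0.097; 
264 [207 208 208 206 207 211 198 174 187 209 206 208 206 188 171 173 182 206
 207 208 205 207 207 209 210 155 127 177 177 179 180 179 178 178 179 178
 179 177 178 180 178 170 171 177 178 176 176]
268 [164 152 146 153 150 152 176 187 192 193 203 188 189 161 177 181 185 205
 208 203 161 149 201 203 207 206 188 177 178 180 178 179 177 177 176 180
 178 177 178 180 142 172 180 177 178 176 178]
297 [172 135 132 133 131 135 187 200 205 189 186 151 152 145 169 173 179 204
 202 199 122 145 201 196 196 196 174 170 171 170 170 167 170 165 168 171
 167 158 159 155 123 168 172 174 175 172 168]
300 [204 200 199 200 200 199 149 130 163 204 208 206 209 174 178 182 189 206
 208 204 197 199 203 203 203 202 178 178 179 179 179 178 180 179 178 177
 180 176 176 175 146 176 183 181 176 179 178]
303 [205 205 205 206 206 206 207 198 208 207 208 207 209 187 184 185 194 204
 205 206 206 205 202 202 203 141 134 181 179 1
[... 659 characters left out ...]
89 203 205 209 209 206 199 205 205 200 163 129 149 158 165 167
 162 160 146 144 192 200 204 206 205 206 206 205 204 194 176 179]
214 [177 177 179 179 179 179 177 179 173 165 145 115 114 121 145 162 167 166
 158 145 128 110 113 123 152 166 176 178 177 178 178 179 177 176]
217 [178 178 177 177 180 176 180 171 157 155 155 160 159 131 146 157 167 164
 157 148 129 140 163 158 159 160 167 176 179 179 178 179 178 178]
220 [177 179 179 179 178 179 180 171 171 179 176 170 141 122 143 159 167 166
 156 144 128 126 164 172 181 179 173 177 178 178 178 178 178 177]
223 [176 177 179 177 178 180 178 175 170 178 174 163 112  98 137 155 165 163
 156 141 113  88 132 170 184 182 175 181 178 174 177 179 178 177]
```

The views agree on the fault. The rest's line is about 9 mm further uphill than the base centre implied, so the foot is perched on top of the stop and the punch tilts at about 35°. I'll take it by the head along its actual axis, lift it, straighten it to 45° on the corrected line, seat it and release again.

```bash
cat >> plan.py <<'E'
a0=.17; w=np.cos(a0)*u-np.sin(a0)*n; xt=np.cos(a0)*n+np.sin(a0)*u
F0=rf+.006*u+.008*n; Rtilt=mat(xt,-w); rf2=rf+.009*rx
E
python3 - <<'E'
from plan import *
go(F0+.21*w,Rtilt); print((-.072*w/.2).round(3))
E
```

```text
shift [-0.021  0.062 -0.247] turn [0.078 0.025 0.001] at [0.5435 0.0958 0.2155] F [-0.5 -0.1 -0.1] gw 0.0616
[-0.093  0.279 -0.208]
```

>>> send_rows(
  series="0.7 -0.01 0.03 -0.12 0.078 0.025 0;0.7 -0.021 0.062 -0.247 0.078 0.025 0;0.7 -0.021 0.062 -0.247 0.078 0.025 0;0.7 -0.06 0.17 -0.33 0.078 0.025 0;0.7 -0.095 0.28 -0.41 0.078 0.025 0;0.7 -0.114 0.341 -0.455 0.078 0.025 0;0.7 -0.114 0.341 -0.455 0.078 0.025 0;0.7 -0.114 0.341 -0.455 0.078 0.025 0",
)

```text
time_s: 15.85
tool_pos: [0.5209, 0.1646, 0.125]
tool_rot: [0.52, 0.72, 0.269, -0.373]
ft_force: [0.2, -0.6, -0.5]
grip_width: 0.0616
grasp_force: 0.0
```

>>> send_rows(
  series="0.2 0 0 0 0 0 0;0 0 0 0 0 0 0;0 0 0 0 0 0 0;0 0 0 0 0 0 0;0 0 0 0 0 0 0;0 0 0 0 0 0 0",
  grip_force=30,
)

```text
time_s: 16.45
tool_pos: [0.5202, 0.1654, 0.1237]
tool_rot: [0.52, 0.72, 0.269, -0.374]
ft_force: [2.3, 0.2, 0.7]
grip_width: 0.0255
grasp_force: 30.0
```

```bash
python3 - <<'E'
from plan import *
s=r.sense(); print(s['ft_force'].round(1),s['grip_width'],s['grasp_force'],s['joints'].round(2))
P=s['tool_pos']; e=np.column_stack([u,n,np.cross(n,u)]); print((e.T@(P-rf)).round(4))
im,m=shot('wrist','w11.png'); g=im.mean(2).astype(int)
for v in range(150,262,6): print(v,g[v,252:316:2])
print([proj(m,q).round(1) for q in (F0+.009*xt,F0+.115*w+.013*xt,F0+.149*w+.013*xt)])
E
```

```text
[2.3 0.2 0.7] 0.02547811961755472 29.958075983449817 [ 0.23  1.07 -0.32  1.74 -0.79  0.92  1.01]
[ 0.1403 -0.0149  0.    ]
150 [169 171 168 172 169 172 173 171 170 172 169 169 170 170 170 169 170 171
 170 171 170 173 171 171 171 170 172 172 170 169 172 171]
156 [170 170 170 170 172 171 171 171 171 171 173 169 170 168 168 172 171 171
 172 171 171 168 171 171 170 171 173 172 170 169 169 170]
162 [170 170 171 170 171 171 168 171 172 170 170 170 169 169 171 170 172 172
 169 171 172 171 173 173 175 174 173 171 170 168 167 171]
168 [171 173 170 172 169 168 169 172 171 171 173 168 169 173 172 172 172 172
 173 171 173 173 174 175 173 171 172 169 170 168 171 171]
174 [171 173 172 171 172 172 173 171 171 169 169 172 170 169 169 172 170 171
 171 173 173 176 174 173 171 171 169 172 169 170 172 171]
180 [172 171 171 170 172 170 171 170 169 169 171 170 169 171 172 170 173 171
 173 175 173 175 174 169 170 171 170 170 171 170 170 171]
186 [170 170 170 171 168 167 170 167 170 171 169 171 170 170 172 169 173 173
 174 174 172 173 171 169 170 168 170 171 172 169 173 173]
192 [170 172 172 169 169 169 169
[... 957 characters left out ...]
 123 133 137 137 138 135 132 131
 128 124 112 111 163 173 168 161 187 200 202 199 200 200]
240 [206 199 199 182 159 149 137 134 126 129 130 129 136 133 129 129 130 133
 133 130 127 127 129 138 161 163 176 195 197 198 201 202]
246 [203 194 149 125 132 133 135 132 133 137 134 132 137 134 136 133 133 132
 135 136 133 134 133 133 135 131 131 133 190 195 200 202]
252 [171 142 119 130 132 133 135 133 133 136 135 136 137 137 138 136 132 134
 136 136 135 132 132 133 135 131 132 121 128 166 178 162]
258 [ 59 105 124 136 135 135 136 135 135 134 135 137 136 138 137 137 134 135
 136 135 134 129 131 134 135 132 132 128 107  66  51  47]
[array([281.3, 198.2]), array([281.3, 244. ]), array([281.2, 275.3])]
```

Foot row 197 and shoulder row 243 match the tilted estimate (198, 244), and the head is held. Now lifting and re-seating.

```bash
python3 - <<'E'
from plan import *
P=r.sense()['tool_pos']; go(P+.02*n+.006*u); go(rf2+.142*u+.02*n,Rhead); go(rf2+.142*u+.003*n,Rhead)
E
```

```text
shift [-0.016  0.047  0.092] turn [0. 0. 0.] at [0.5202 0.1654 0.1237] F [1.7 0.4 1.4] gw 0.0256
shift [-0.023  0.068  0.129] turn [-0.077 -0.026  0.001] at [0.5202 0.1654 0.1237] F [1.7 0.4 1.4] gw 0.0256
shift [-0.004  0.011  0.069] turn [-0.077 -0.026  0.001] at [0.5202 0.1654 0.1237] F [1.7 0.4 1.4] gw 0.0256
```

>>> send_rows(
  series="0 -0.016 0.047 0.092 0 0 0;0 -0.02 0.06 0.13 -0.03 -0.01 0;0 -0.023 0.068 0.129 -0.077 -0.026 0;0 -0.023 0.068 0.129 -0.077 -0.026 0;0 -0.023 0.068 0.129 -0.077 -0.026 0;0 -0.014 0.04 0.1 -0.077 -0.026 0;0 -0.004 0.011 0.069 -0.077 -0.026 0;0 -0.004 0.011 0.069 -0.077 -0.026 0;0 -0.004 0.011 0.069 -0.077 -0.026 0",
)

```text
time_s: 17.4
tool_pos: [0.5187, 0.1667, 0.1364]
tool_rot: [0.541, 0.748, 0.224, -0.312]
ft_force: [-0.3, -0.3, -2.7]
grip_width: 0.0259
grasp_force: 30.0
```

```bash
python3 - <<'E'
from plan import *
go(rf2+.142*u,Rhead); s=r.sense(); e=np.column_stack([u,n,np.cross(n,u)]); print((e.T@(s['tool_pos']-rf2)).round(4),(e.T@s['ft_force']).round(1))
E
```

```text
shift [ 0.007 -0.005 -0.005] turn [-0.    -0.002  0.001] at [0.5187 0.1667 0.1364] F [-0.3 -0.3 -2.7] gw 0.0259
[ 0.1418  0.0017 -0.0009] [-1.8 -2.1 -0.3]
```

>>> send_rows(
  series="0 0.003 -0.009 -0.009 0 0 0;0 0.005 -0.015 -0.016 0 0 0;0 0.005 -0.015 -0.016 0 0 0",
)

```text
time_s: 17.7
tool_pos: [0.5198, 0.1644, 0.134]
tool_rot: [0.541, 0.749, 0.224, -0.311]
ft_force: [-0.0, -0.1, -3.7]
grip_width: 0.0254
grasp_force: 30.0
```

```bash
cat >> plan.py <<'E'
def st():
    s=r.sense(); e=np.column_stack([u,n,np.cross(n,u)]); print('l n t',(e.T@(s['tool_pos']-rf2)).round(4),'F',(e.T@(s['ft_force']+[0,0,3.4])).round(1),'tq',s['ft_torque'].round(2))
E
python3 -c "from plan import *; st()"
```

```text
l n t [ 0.1418 -0.0019 -0.0007] F [-0.2 -0.3 -0.1] tq [-1.2  -0.35  0.08]
```

>>> send_rows(
  series="0 0.002 -0.006 -0.007 0 0 0;0 0.004 -0.012 -0.013 0 0 0;0 0.004 -0.012 -0.013 0 0 0",
)

```text
time_s: 18.0
tool_pos: [0.5204, 0.1638, 0.1327]
tool_rot: [0.54, 0.749, 0.225, -0.312]
ft_force: [1.0, 3.7, 1.7]
grip_width: 0.0256
grasp_force: 30.0
```

```bash
python3 -c "from plan import *; st()"
```

```text
l n t [ 0.1414 -0.0033 -0.0003] F [1.3 5.9 2.1] tq [ 0.03 -0.1  -0.27]
```

>>> send_rows(
  series="0 -0.003 0.01 -0.01 0 0 0;0 -0.006 0.018 -0.019 0 0 0;0 -0.006 0.018 -0.019 0 0 0",
)

```text
time_s: 18.3
tool_pos: [0.5203, 0.1655, 0.1302]
tool_rot: [0.54, 0.749, 0.225, -0.311]
ft_force: [1.4, -7.1, 15.2]
grip_width: 0.0257
grasp_force: 30.0
```

```bash
python3 -c "from plan import *; st()"
```

```text
l n t [ 1.386e-01 -3.900e-03  1.000e-04] F [18.2  8.1 -1. ] tq [0.86 0.61 0.33]
```

On the stop (18 N along the axis) and in the forks. Releasing and holding still.

>>> send_rows(
  series="0.3 0.002 -0.005 0.006 0 0 0;0.5 0.002 -0.005 0.006 0 0 0;0.5 0.002 -0.005 0.006 0 0 0;0.5 0.002 -0.005 0.006 0 0 0;0.5 0.002 -0.005 0.006 0 0 0;0.5 0.002 -0.005 0.006 0 0 0;0.5 0.002 -0.005 0.006 0 0 0;0.5 0.002 -0.005 0.006 0 0 0",
)

```text
time_s: 19.1
tool_pos: [0.5196, 0.1648, 0.1289]
tool_rot: [0.541, 0.749, 0.224, -0.311]
ft_force: [0.3, 0.1, 0.6]
grip_width: 0.0441
grasp_force: 0.0
```

```bash
python3 - <<'E'
from plan import *
st(); s=r.sense(); print(s['grip_width'],s['grasp_force'],s['tool_pos'])
im,m=shot('wrist','w12.png'); g=im.mean(2).astype(int)
f=rf2-.0035*n+.002*u
print([proj(m,q).round(1) for q in (f+.009*n,f+.115*u+.013*n,f+.115*u+.009*n,f+.15*u+.013*n)])
for v in range(140,280,5): print(v,g[v,252:316:2])
E
```

```text
l n t [ 0.1379 -0.0051 -0.0007] F [2.8 2.8 0.3] tq [-0.69 -0.17 -0.05]
0.04405068570300853 0.0 [0.51964875 0.16481928 0.12888703]
[array([282.3, 196.2]), array([282.6, 241. ]), array([282.6, 248.2]), array([282.9, 272.8])]
140 [164 164 166 164 162 161 163 166 162 164 161 163 163 165 162 163 160 166
 162 164 165 163 168 169 166 162 162 163 164 162 163 163]
145 [165 160 161 165 164 162 163 164 161 164 163 163 164 163 164 162 165 165
 163 163 167 167 166 166 165 161 164 163 162 163 163 162]
150 [163 165 163 163 163 163 162 161 159 163 163 165 165 164 162 163 163 164
 160 166 169 167 166 163 162 163 164 161 163 164 163 164]
155 [164 162 164 164 162 163 160 162 162 166 164 164 162 163 164 164 164 164
 168 166 166 165 164 164 164 162 162 162 164 163 162 163]
160 [163 164 164 160 163 160 162 163 162 162 160 162 166 164 163 166 168 168
 167 167 166 165 162 164 163 161 164 164 162 160 163 162]
165 [164 163 162 165 162 162 161 162 162 163 165 166 164 164 167 167 167 167
 168 168 164 165 161 163 165 162 163 160 165 164 163 162]
170 [163 161 161 162 162 165 162 164 162 164 163 164 165 163 166 16
[... 2202 characters left out ...]
 120 117 111 139 164 165]
255 [159 147 112 120 118 123 123 121 126 122 120 121 122 124 122 125 122 120
 121 121 122 119 120 121 119 122 122 121 115 117 151 156]
260 [186 130 112 118 123 121 125 125 122 123 122 125 124 125 128 123 123 121
 121 120 123 123 122 120 120 122 123 120 117 113 141 190]
265 [186 125 125 136 137 137 136 137 133 133 132 135 138 136 136 135 131 129
 131 132 131 131 129 130 131 131 133 129 129 123 128 183]
270 [163 112 123 129 132 132 131 131 130 133 132 133 134 135 133 131 132 132
 132 132 130 130 132 131 127 127 129 129 127 117 113 167]
275 [176 108 114 119 122 121 120 120 128 141 150 159 156 151 154 152 157 158
 156 155 153 145 134 123 119 119 121 120 117 113 111 173]
```

The foot (row 195), shoulder (239) and head edge (~273) match the 45° prediction, with fingers clear at 44 mm and zero force. Now gripping the head firmly and lifting.

>>> send_rows(
  series="0.5 -0.001 0.004 0.004 0 0 0;0.5 -0.001 0.004 0.004 0 0 0;0 -0.001 0.004 0.004 0 0 0;0 -0.001 0.004 0.004 0 0 0;0 -0.001 0.004 0.004 0 0 0;0 -0.001 0.004 0.004 0 0 0;0 -0.001 0.004 0.004 0 0 0",
  grip_force=40,
)

```text
time_s: 19.85
tool_pos: [0.5201, 0.1657, 0.1298]
tool_rot: [0.541, 0.749, 0.224, -0.311]
ft_force: [2.0, 2.1, -0.7]
grip_width: 0.0257
grasp_force: 40.0
```

>>> send_rows(
  series="0 -0.03 0.09 0.1 0 0 0;0 -0.07 0.21 0.22 0 0 0;0 -0.07 0.21 0.45 0 0 0;0 -0.07 0.21 0.7 0 0 0;0 -0.07 0.1 0.9 0 0 0;0 -0.07 0 1 0 0 0;0 -0.07 0 1 0 0 0;0 -0.07 0 1 0 0 0",
)

```text
time_s: 20.65
tool_pos: [0.505, 0.1649, 0.329]
tool_rot: [0.541, 0.749, 0.223, -0.311]
ft_force: [0.0, 0.1, -3.8]
grip_width: 0.0258
grasp_force: 40.0
```

```bash
python3 - <<'E'
from plan import *
print(r.sense()['joints'].round(2)); go(np.array([.4876,-.2613,.30]),Rup); go(np.array([.4876,-.2613,.30]),mat(np.array([-1.,0,0]),-z))
E
```

```text
[ 0.12  0.65 -0.21  1.73 -0.71  1.12  0.68]
shift [-0.087 -2.131 -0.145] turn [-0.356 -0.12   0.001] at [0.505  0.1649 0.329 ] F [ 0.   0.1 -3.8] gw 0.0258
shift [-0.087 -2.131 -0.145] turn [-0.233 -0.325  0.565] at [0.505  0.1649 0.329 ] F [ 0.   0.1 -3.8] gw 0.0258
```

>>> send_rows(
  series="0 0 -0.2 0 -0.233 -0.325 0.565;0 0 -0.4 0 -0.233 -0.325 0.565;0 0 -0.6 0 -0.233 -0.325 0.565;0 0 -0.8 0 -0.233 -0.325 0.565;0 -0.05 -1 0 -0.233 -0.325 0.565;0 -0.05 -1 0 -0.233 -0.325 0.565;0 -0.05 -1 0 -0.233 -0.325 0.565;0 -0.05 -1 0 -0.233 -0.325 0.565;0 -0.05 -1 0 -0.233 -0.325 0.565;0 -0.05 -1 0 -0.233 -0.325 0.565;0 -0.05 -1 0 -0.233 -0.325 0.565;0 -0.05 -1 0 -0.233 -0.325 0.565;0 -0.05 -1 0 -0.233 -0.325 0.565",
)

```text
time_s: 21.95
tool_pos: [0.4954, -0.0345, 0.3289]
tool_rot: [0.0, 1.0, 0.001, -0.002]
ft_force: [0.0, -1.0, -4.0]
grip_width: 0.0258
grasp_force: 40.0
```

>>> send_rows(
  series="0 0 -0.2 0 0 0 0;0 0 -0.4 0 0 0 0;0 0 -0.6 0 0 0 0;0 0 -0.8 0 0 0 0;0 0 -0.8 0 0 0 0;0 0 -0.8 0 0 0 0;0 0 -0.8 0 0 0 0",
)

```text
time_s: 22.65
tool_pos: [0.4957, -0.1932, 0.3293]
tool_rot: [-0.001, 1.0, 0.001, -0.001]
ft_force: [1.1, 0.5, -3.8]
grip_width: 0.0258
grasp_force: 40.0
```

```bash
python3 - <<'E'
from plan import *
s=r.sense(); print(s['tool_pos'],R.from_quat(s['tool_rot']).as_matrix().round(4),s['joints'].round(2),s['ft_force'].round(1),s['ft_torque'].round(2))
im,m=shot('wrist','w13.png'); g=im.mean(2).astype(int); t=s['tool_pos']
f=t-[0,0,.136]
for q in((-.009,0,0),(0,.009,0),(0,-.009,0),(-.009,0,.115),(-.013,0,.115),(0,.009,.1),(0,-.009,.1)): print(q,proj(m,f+q).round(1))
c=proj(m,f).round().astype(int); print(c)
for v in range(c[1]-26,c[1]+50,4): print(v,g[v,c[0]-36:c[0]+37:2])
go(np.array([.4876,-.2613,.30]),mat(np.array([-1.,0,0]),-z))
E
```

```text
[ 0.49568283 -0.19322882  0.32931212] [[-1.     -0.0021 -0.0014]
 [-0.0021  1.      0.002 ]
 [ 0.0014  0.0021 -1.    ]] [ 0.43  0.48 -0.23  1.74  0.13  0.93  1.72] [ 1.1  0.5 -3.8] [0.06 0.01 0.03]
(-0.009, 0, 0) [281.9 198.7]
(0, 0.009, 0) [292.2 208.7]
(0, -0.009, 0) [271.7 208.6]
(-0.009, 0, 0.115) [282.6 252. ]
(-0.013, 0, 0.115) [282.7 244.8]
(0, 0.009, 0.1) [298.1 255.9]
(0, -0.009, 0.1) [266.7 255.9]
[282 209]
183 [ 80  55  65  67  65  72  73  74  73  71  77  74  78  95 133 174 175 177
 177 160 118 101 100  99 103 103 101 103 101 116 160 177 179 179 180 178
 178]
187 [ 71  70  66  70  72  72  73  71  70  72  75  78  89 100 134 176 178 179
 174 157 117  99 103 102 104 103 102 106 101 126 167 177 176 179 179 180
 181]
191 [ 67  71  72  70  74  71  75  72  75  73  78  93  97 102 133 174 179 177
 175 159 115 100  99 101 100 104 103 104 104 130 167 181 177 176 179 178
 180]
195 [ 69  70  81  90  90  78  73  72  72  87  97  99  99 102 113 124 117 108
  98  87  86  95 100 102 103 102 102 101 102 131 174 180 183 178 181 178
 180]
199 [ 72  74  77  85  80  75  70  88  95 100  99  99  9
[... 1699 characters left out ...]
76  77  77  80  74  77  75  77  77  75
  74  75  77  77  78  77  75  76  76  76  76  78 120 172 179 179 176 177
 177]
247 [178 177 178 177 172 114  75  75  76  76  77  71  76  75  76  77  76  78
  78  76  77  77  81  75  75  76  75  78  75  75  93 154 177 179 179 176
 178]
251 [177 179 176 174 155  87  74  77  77  77  75  79  76  78  77  76  77  77
  75  77  73  76  75  73  72  77  78  77  76  76  80 130 176 179 177 177
 177]
255 [120 118 117 117 102  78  76  78  76  75  77  74  75  73  78  78  77  77
  78  75  75  78  79  75  72  74  77  76  73  74  76  89 113 122 118 116
 120]
shift [-0.041 -0.342 -0.147] turn [-0.001 -0.001 -0.002] at [ 0.4958 -0.1929  0.3295] F [ 0.  -0.6 -4.1] gw 0.0258
```

>>> send_rows(
  series="0 -0.03 -0.2 0 0 0 0;0 -0.032 -0.342 0 0 0 0;0 -0.032 -0.342 -0.2 0 0 0;0 -0.032 -0.342 -0.4 0 0 0;0 -0.032 -0.342 -0.52 0 0 0;0 -0.032 -0.342 -0.52 0 0 0;0 -0.032 -0.342 -0.52 0 0 0;0 -0.032 -0.342 -0.52 0 0 0",
)

```text
time_s: 23.5
tool_pos: [0.4906, -0.2627, 0.2275]
tool_rot: [-0.001, 1.0, -0.0, 0.001]
ft_force: [-0.5, 0.7, -3.7]
grip_width: 0.0257
grasp_force: 40.0
```

```bash
python3 - <<'E'
from plan import *
s=r.sense(); t=s['tool_pos']; print(t,s['ft_force'].round(1))
im,m=shot('wrist','w14.png'); g=im.mean(2).astype(int)
f=t-[-.000,0,.137]; V=np.array([.4876,-.2613,.074])
for q in((-.009,0,0),(0,.009,0),(0,-.009,0)): print('foot',q,proj(m,f+q).round(1))
for q in((-.027,0,0),(-.015,0,0),(0,.027,0),(0,-.027,0),(0,.015,0),(0,-.015,0),(-.058,0,-.062)): print('nut',q,proj(m,V+q).round(1))
c=proj(m,f).round().astype(int); print('cols',c[0])
for v in range(118,c[1]+16,2): print(v,g[v,c[0]-70:c[0]+71:4])
E
```

```text
[ 0.49061401 -0.26269881  0.22747979] [-0.5  0.7 -3.7]
foot (-0.009, 0, 0) [282.4 197.8]
foot (0, 0.009, 0) [292.6 207.8]
foot (0, -0.009, 0) [272.1 207.7]
nut (-0.027, 0, 0) [284.  170.8]
nut (-0.015, 0, 0) [283.9 183.9]
nut (0, 0.027, 0) [312.9 199.9]
nut (0, -0.027, 0) [254.8 199.7]
nut (0, 0.015, 0) [300.  199.8]
nut (0, -0.015, 0) [267.7 199.7]
nut (-0.058, 0, -0.062) [283.8 132.5]
cols 282
118 [102 103  74  34  33  36  34  35  78 101 104 105 138 181 181 180 182 182
 181 180 183 185 183 183 183 183 183 183 183 184 186 185 185 184 185 187]
120 [101 101  98  46  36  30  33  56  85  99 102 101 150 180 184 183 184 184
 183 182 181 183 182 182 182 184 185 181 184 183 184 184 186 185 184 183]
122 [101 100  99  90  63  68  63  80  88  91 102 103 179 183 185 180 183 182
 182 183 183 183 182 183 186 184 184 183 183 184 186 186 187 186 186 186]
124 [102 102 101 102 100  99  88  84  86  86 104 104 181 180 182 184 181 183
 183 185 181 184 183 181 183 183 185 184 183 183 182 186 183 185 185 183]
126 [102 102  98 102 100  98  96  81  86  87 103 103 180 184 182 184 182 185
 182 184 180 184 185
[... 6601 characters left out ...]
87  93  86  77  80  80
  75  80  78 103 169 166  97  73  75  78 103 185 181 183 184 182 186 184]
216 [102 100 101 107 101 102 102  99  79  74  72  70  78  91  89  77  78  80
  78  80  77 100 164 158  82  72  76  78 121 181 184 185 183 184 183 184]
218 [102 103 102  99 102 102 100 100  95  72  73  68  70  86  91  80  81  80
  74  75  77  99 167 121  92  77  77  88 139 183 184 182 183 184 185 184]
220 [101 104 103 101 102 102 101 100  98  78  72  72  67  78  87  75  81  82
  78  76  78  98 159  88  93  75  75  99 139 182 183 184 185 187 185 183]
222 [102 102 100  99 101 102 102 102 101  94  72  74  73  82  82  78  79  79
  75  77  76 100 125  86  93  74  85 105 151 182 183 182 182 186 185 184]
```

The nut edges in the near view match the estimate (outer 254/312 against 255/313 predicted, hole edge 184.5 against 184). The foot is centred to within about 1 mm. Entering the collet in steps, watching forces.

>>> send_rows(
  series="0 0 0 -0.05 0 0 0;0 0 0 -0.1 0 0 0;0 0 0 -0.12 0 0 0;0 0 0 -0.12 0 0 0",
)

```text
time_s: 23.95
tool_pos: [0.4884, -0.2626, 0.2007]
tool_rot: [-0.001, 1.0, 0.001, -0.001]
ft_force: [-0.9, 0.5, -4.0]
grip_width: 0.0256
grasp_force: 40.0
```

>>> send_rows(
  series="0 0 0 -0.02 0 0 0;0 0 0 -0.04 0 0 0;0 0 0 -0.04 0 0 0",
)

```text
time_s: 24.25
tool_pos: [0.4901, -0.2627, 0.1936]
tool_rot: [-0.001, 1.0, 0.0, 0.001]
ft_force: [1.6, -0.5, -4.6]
grip_width: 0.0255
grasp_force: 40.0
```

```bash
python3 - <<'E'
from plan import *
s=r.sense(); print(s['tool_pos'],s['ft_force'].round(2),s['ft_torque'].round(2))
E
```

```text
[ 0.49005064 -0.26273556  0.19358979] [ 1.61 -0.51 -4.63] [ 0.02 -0.58 -0.02]
```

>>> send_rows(
  series="0 0.006 0.002 0 0 0 0;0 0.006 0.002 -0.02 0 0 0;0 0.006 0.002 -0.04 0 0 0;0 0.006 0.002 -0.04 0 0 0",
)

```text
time_s: 24.65
tool_pos: [0.4905, -0.2623, 0.1853]
tool_rot: [-0.001, 1.0, 0.0, -0.0]
ft_force: [1.4, -0.3, -4.8]
grip_width: 0.0257
grasp_force: 40.0
```

```bash
python3 - <<'E'
from plan import *
s=r.sense(); print(s['tool_pos'],s['ft_force'].round(2),s['ft_torque'].round(2))
E
```

```text
[ 0.49050449 -0.26231196  0.18525083] [ 1.45 -0.28 -4.82] [ 0.01 -0.63  0.02]
```

>>> send_rows(
  series="0 0.008 0 0 0 0 0;0 0.008 0 -0.02 0 0 0;0 0.008 0 -0.04 0 0 0;0 0.008 0 -0.04 0 0 0",
)

```text
time_s: 25.05
tool_pos: [0.4914, -0.2623, 0.1771]
tool_rot: [-0.001, 1.0, 0.0, -0.001]
ft_force: [0.1, 0.5, -4.1]
grip_width: 0.0258
grasp_force: 40.0
```

```bash
python3 - <<'E'
from plan import *
s=r.sense(); print(s['tool_pos'],s['ft_force'].round(2),s['ft_torque'].round(2),R.from_quat(s['tool_rot']).as_rotvec())
E
```

```text
[ 0.4914004  -0.26230141  0.17706382] [ 0.08  0.47 -4.11] [ 0.02 -0.23  0.04] [ 2.17544393e-03 -3.13966716e+00 -1.02141390e-03]
```

>>> send_rows(
  series="0 0.002 0 -0.02 0 0 0;0 0.002 0 -0.04 0 0 0;0 0.002 0 -0.06 0 0 0;0 0.002 0 -0.06 0 0 0;0 0.002 0 -0.06 0 0 0",
)

```text
time_s: 25.55
tool_pos: [0.4922, -0.2624, 0.1656]
tool_rot: [-0.001, 1.0, 0.0, -0.001]
ft_force: [0.2, 0.0, -3.0]
grip_width: 0.0256
grasp_force: 40.0
```

>>> send_rows(
  series="0 0 0 -0.01 0 0 0;0 0 0 -0.02 0 0 0;0 0 0 -0.02 0 0 0",
)

```text
time_s: 25.85
tool_pos: [0.4929, -0.2625, 0.1628]
tool_rot: [-0.001, 1.0, -0.0, 0.0]
ft_force: [-0.6, 1.1, 4.0]
grip_width: 0.0256
grasp_force: 40.0
```

>>> send_rows(
  series="0 0 0 -0.01 0 0 0;0 0 0 -0.01 0 0 0;0 0 0 -0.01 0 0 0",
)

```text
time_s: 26.15
tool_pos: [0.494, -0.2626, 0.1626]
tool_rot: [-0.001, 1.0, -0.001, 0.002]
ft_force: [-2.1, 2.6, 16.7]
grip_width: 0.0254
grasp_force: 40.0
```

```bash
python3 - <<'E'
from plan import *
s=r.sense(); print(s['tool_pos'],s['ft_force'].round(2),s['ft_torque'].round(2))
im,m=shot('wrist','w15.png'); g=im.mean(2).astype(int)
t=s['tool_pos']; f=t-[.0,0,.1378]
for h in(.115,.1): print(proj(m,f+[-.013 if h>.11 else -.009,0,h]).round(1))
V=np.array([.4876,-.2613,.074]); print([proj(m,V+q).round(1) for q in((-.027,0,0),(0,.027,0),(0,-.027,0),(-.058,0,-.062))])
for v in range(150,262,4): print(v,g[v,212:353:4])
E
```

```text
[ 0.49400162 -0.26258961  0.16255964] [-2.05  2.6  16.7 ] [0.59 0.72 0.03]
[282.8 243.4]
[282.7 239.9]
[array([284.5, 180.6]), array([321.5, 217.4]), array([247.2, 217.2]), array([284.1, 131.4])]
150 [106 102 104 102 105 102 103  82  90  96  92  87 134 131 136 136 138 140
 141 139 136 137 145 181 184 145 139 139 137 174 192 189 190 191 190 190]
154 [105 103 106 105 104 104  80  75  81  90  94  90 130 133 132 135 137 139
 140 137 138 140 139 171 169 136 140 139 138 137 174 190 193 193 192 191]
158 [104 104 106 104 105  92  77  77  79  87  94  89  99 135 137 140 139 138
 139 139 140 144 143 142 141 141 139 140 141 137 140 186 193 190 193 190]
162 [107 104 103 103  99  77  74  79  78  82  91  95  93 128 129 113  94  93
  98  99 105 124 139 140 139 141 139 139 141 137 139 143 192 192 192 193]
166 [105 105 100 105  82  76  74  74  78  76  84  96  94 120 111  92  89  89
  92  94 116 130 101 123 140 139 140 136 140 138 137 137 181 189 192 194]
170 [106 104 104 101  75  76  73  75  77  79  80  92  95 144  81  70  88 105
  99  97  92  74  91 125 110 139 139 141 139 134 135 138 142 190 192 193
[... 2623 characters left out ...]
79  77  78  78  78  80
  77  78  77  77  78  80  73 113  98  87 110 111 111 113 120 187 187 189]
246 [105 106 105 103 107 102 104 103 104  97  79  72  78  79  77  76  78  79
  76  75  80  77  80  79 118 135 161 187 189 189 189 189 190 190 188 192]
250 [102 106 105 102 103 103 104 101 107 105 104  79  78  79  79  78  78  79
  77  76  79  78  82  77 131 188 188 187 186 187 190 192 189 188 190 191]
254 [106 103 104 104 104  99  74  51  95  96  94  78  79  79  77  77  78  81
  78  80  76  78  78  76 103 168 170 164  80 152 187 188 189 189 194 192]
258 [183 139 163 107  68  41  36  37  30  32  40  79  77  77  79  77  78  77
  76  81  78  77  78  76  77  37  36  41  36  36  49 161 188 189 190 190]
```

Firmly on the floor: 20 N up, TCP height unchanged while commanded lower. The foot height by grip offset is about 0.025 m. I'll relax the load, release and rise.

>>> send_rows(
  series="0 -0.007 0 0.008 0 0 0;0 -0.007 0 0.008 0 0 0;0 -0.007 0 0.008 0 0 0",
)

```text
time_s: 26.5
tool_pos: [0.4922, -0.2626, 0.1626]
tool_rot: [-0.001, 1.0, -0.0, 0.001]
ft_force: [-1.0, 1.7, 9.0]
grip_width: 0.0257
grasp_force: 40.0
```

>>> send_rows(
  series="0.3 0 0 0 0 0 0;0.6 0 0 0 0 0 0;0.6 0 0 0 0 0 0;0.6 0 0 0 0 0 0;0.6 0 0 0.1 0 0 0;0.6 0 0 0.3 0 0 0;0.6 0 0 0.5 0 0 0;0.6 0 0 0.7 0 0 0;0.6 0 0 0.7 0 0 0;0.6 0 0 0.7 0 0 0",
)

```text
time_s: 27.5
tool_pos: [0.491, -0.2625, 0.3018]
tool_rot: [-0.001, 1.0, -0.0, 0.0]
ft_force: [-0.9, 0.1, -0.2]
grip_width: 0.0531
grasp_force: 0.0
```

```bash
python3 - <<'E'
from plan import *
s=r.sense(); t=s['tool_pos']; print(s['time_s'],t,s['ft_force'].round(1),s['ft_torque'].round(2),s['joints'].round(2))
im,m=shot('wrist','w16.png'); top,mt=shot('top','t16.png'); sd,ms=shot('side','s16.png')
A=np.array([.4876,-.2618,0])
for q in((0,0,.175),(-.013,0,.175),(-.013,0,.141)): print('pred wrist',q,proj(m,A+q).round(1),'side',proj(ms,A+q).round(1))
c=proj(m,A+[0,0,.175]).astype(int); g=im.mean(2).astype(int)
for v in range(c[1]-40,min(c[1]+40,262),4): print(v,g[v,c[0]-40:c[0]+41:2])
k=im[:262].min(2).copy(); 
# knob: black blob
M=((im.max(2)<45).astype(np.uint8)); M[250:]=0
n_,l_,st_,ce=cv2.connectedComponentsWithStats(M)
for i in range(1,n_):
    if st_[i,4]>60: print('blk',st_[i],ce[i].round(1),onz(m,*ce[i],.105).round(4))
E
```

```text
27.5 [ 0.4909922  -0.26252147  0.30183285] [-0.9  0.1 -0.2] [ 0.04  0.04 -0.04] [ 0.54  0.54 -0.22  1.72  0.15  0.9   1.83]
pred wrist (0, 0, 0.175) [283.2 207.5] side [309.5 134.3]
pred wrist (-0.013, 0, 0.175) [283.2 192.5] side [313.3 134.5]
pred wrist (-0.013, 0, 0.141) [283.1 184.4] side [312.9 143.6]
167 [ 66  66  65  68  67  68  66  66  64  63  64  71 110 146 154 158 151 145
 142 142 141 143 142 144 144 137 135 124  98  86  86  73  70  69  76  95
 120 122 121 119 121]
171 [ 65  69  67  67  65  66  66  63  64  57  71 119 151 152 154 152 135  83
  72  69  67  73  78  86  86  86  85 113 159 127  74  68  70  70  74  96
 120 121 122 122 119]
175 [ 65  67  69  70  66  65  63  65  65  63  81  91 104 104 102  89  73  72
  74  72  70  73  74  66  63  76  87  93 109 102  79  60  66  71  72  97
 120 121 120 120 122]
179 [ 69  82  83  78  73  70  67  65  63  77  85  87  85  83  60  46  58  73
  77  74  72  70  74  67  56  51  71  87  88  87  85  77  72  70  75 104
 117 120 121 122 122]
183 [ 68  69  71  68  69  67  65  61  57  80  86  84  85  75  50  49  61  71
  74  73  72  74  71  70  6
[... 2275 characters left out ...]
70 169
 167 167 167 167 165]
239 [167 169 168 167 168 166 167 168 167 168 169 167 165 169 167 167 167 169
 170 171 169 169 167 167 167 169 168 169 168 168 170 168 170 166 169 170
 168 167 167 168 168]
243 [166 166 168 165 169 168 170 168 168 169 169 167 168 171 169 170 171 170
 168 172 167 167 170 169 168 173 170 169 169 172 168 170 169 166 168 170
 169 169 170 168 167]
blk [308   0  19  19 155] [316.2   7.9] [ 0.3196 -0.2322  0.105 ]
blk [321  17  22  18  85] [331.4  24.5] [ 0.3329 -0.2178  0.105 ]
blk [ 307   18  104   26 1007] [358.2  33.9] [ 0.3405 -0.1926  0.105 ]
blk [30 29 14 12 80] [37.8 35.2] [ 0.3419 -0.4894  0.105 ]
blk [234 106  17  15 194] [242.2 113. ] [ 0.4102 -0.3023  0.105 ]
```

The punch stands upright and centred in the collet (end face rows 194–221, cols 268–296, as predicted). The knob is at (0.410, -0.3023). Going to the knob with the closing line tangential.

>>> send_rows(
  series="0.6 -0.2 -0.1 0 0 0 0.1;0.6 -0.405 -0.2 0 0 0 0.231;0.6 -0.405 -0.2 0 0 0 0.231;0.6 -0.405 -0.2 0 0 0 0.231;0.6 -0.405 -0.2 -0.25 0 0 0.231;0.6 -0.405 -0.2 -0.5 0 0 0.231;0.6 -0.405 -0.2 -0.5 0 0 0.231;0.6 -0.405 -0.2 -0.5 0 0 0.231",
)

```text
time_s: 28.45
tool_pos: [0.4105, -0.3014, 0.2011]
tool_rot: [-0.241, 0.971, 0.001, -0.001]
ft_force: [0.9, 0.0, -0.0]
grip_width: 0.0527
grasp_force: 0.0
```

```bash
cat > knob.py <<'E'
from plan import *
A=np.array([.4878,-.2616,0]); rk=.0876
def kst():
    s=r.sense(); p=s['tool_pos']-A; th=np.arctan2(p[1],p[0])%(2*np.pi); X=R.from_quat(s['tool_rot']).as_matrix()[:,0]
    f=s['ft_force']; cw=np.array([np.sin(th),-np.cos(th)]); rad=np.array([np.cos(th),np.sin(th)])
    print('t',s['time_s'],'th',th.round(4),'r',np.hypot(*p[:2]).round(4),'z',p[2].round(4),'Fresist',round(-f[:2]@cw,2),'Frad',round(f[:2]@rad,2),'Fz',f[2].round(1),'yaw',(np.arctan2(X[1],X[0])%(2*np.pi)).round(3),'j',s['joints'].round(2))
def arc(th0,th1,yaw0,N):
    for k in range(1,N+1):
        th=th0+(th1-th0)*k/N; d=rk*np.array([np.cos(th)-np.cos(th0),np.sin(th)-np.sin(th0)])/.2
        print('0 %.3f %.3f 0 0 0 %.3f;'%(d[0],d[1],np.degrees(th-th0)/120),end='')
    print()
E
python3 - <<'E'
from knob import *
kst(); go(np.array([.4102,-.3023,.098]))
E
```

```text
t 28.45 th 3.6175 r 0.087 z 0.2011 Fresist 0.36 Frad -0.79 Fz -0.0 yaw 3.627 j [ 0.73  0.63 -0.31  1.96  0.32  0.6   2.27]
shift [-0.002 -0.004 -0.516] turn [0. 0. 0.] at [ 0.4105 -0.3014  0.2011] F [ 0.9  0.  -0. ] gw 0.0527
```

>>> send_rows(
  series="0.6 0 -0.003 -0.2 0 0 0;0.6 0 -0.003 -0.4 0 0 0;0.6 0 -0.003 -0.51 0 0 0;0.6 0 -0.003 -0.51 0 0 0;0.6 0 -0.003 -0.51 0 0 0",
)

```text
time_s: 28.95
tool_pos: [0.4117, -0.3036, 0.1013]
tool_rot: [-0.24, 0.971, -0.001, 0.001]
ft_force: [0.5, -0.5, 0.5]
grip_width: 0.053
grasp_force: 0.0
```

>>> send_rows(
  series="0 0 0 0 0 0 0;0 0 0 0 0 0 0;0 0 0 0 0 0 0;0 0 0 0 0 0 0;0 0 0 0 0 0 0;0 0 0 0 0 0 0",
  grip_force=20,
)

```text
time_s: 29.55
tool_pos: [0.4098, -0.3029, 0.0996]
tool_rot: [-0.24, 0.971, 0.0, -0.0]
ft_force: [-1.7, -0.0, 4.4]
grip_width: 0.0153
grasp_force: 20.0
```

```bash
python3 - <<'E'
from knob import *
kst(); s=r.sense(); print(s['grip_width'],s['grasp_force'])
th=3.625; arc(th,th-.6,0,12); arc(th-.6,th-.9,0,6)
E
```

```text
t 29.55 th 3.6291 r 0.0882 z 0.0996 Fresist -0.8 Frad 1.56 Fz 4.4 yaw 3.627 j [ 0.66  0.81 -0.19  2.03  0.42  0.34  2.19]
0.015308826597187445 19.99965973198414
0 -0.010 0.020 0 0 0 -0.024;0 -0.018 0.040 0 0 0 -0.048;0 -0.026 0.060 0 0 0 -0.072;0 -0.033 0.081 0 0 0 -0.095;0 -0.038 0.102 0 0 0 -0.119;0 -0.043 0.124 0 0 0 -0.143;0 -0.046 0.145 0 0 0 -0.167;0 -0.049 0.167 0 0 0 -0.191;0 -0.050 0.189 0 0 0 -0.215;0 -0.050 0.211 0 0 0 -0.239;0 -0.049 0.233 0 0 0 -0.263;0 -0.047 0.255 0 0 0 -0.286;
0 0.003 0.022 0 0 0 -0.024;0 0.007 0.043 0 0 0 -0.048;0 0.012 0.064 0 0 0 -0.072;0 0.019 0.085 0 0 0 -0.095;0 0.026 0.106 0 0 0 -0.119;0 0.034 0.126 0 0 0 -0.143;
```

Knob gripped (15.3 mm). Swinging clockwise, first 0.3 rad.

>>> send_rows(
  series="0 -0.01 0.02 0 0 0 -0.024;0 -0.018 0.04 0 0 0 -0.048;0 -0.026 0.06 0 0 0 -0.072;0 -0.033 0.081 0 0 0 -0.095;0 -0.038 0.102 0 0 0 -0.119;0 -0.043 0.124 0 0 0 -0.143;0 -0.043 0.124 0 0 0 -0.143",
)

```text
time_s: 30.25
tool_pos: [0.4012, -0.2787, 0.0996]
tool_rot: [-0.093, 0.996, -0.0, -0.0]
ft_force: [-0.7, -1.1, 4.1]
grip_width: 0.0152
grasp_force: 20.0
```

```bash
python3 - <<'E'
from knob import *
kst(); th=3.325; arc(th,th-.3,0,6)
E
```

```text
t 30.25 th 3.3365 r 0.0883 z 0.0996 Fresist 0.99 Frad 0.89 Fz 4.1 yaw 3.327 j [ 0.58  0.79 -0.1   2.1   0.29  0.27  1.98]
0 -0.003 0.022 0 0 0 -0.024;0 -0.006 0.043 0 0 0 -0.048;0 -0.007 0.065 0 0 0 -0.072;0 -0.007 0.087 0 0 0 -0.095;0 -0.006 0.109 0 0 0 -0.119;0 -0.004 0.131 0 0 0 -0.143;
```

>>> send_rows(
  series="0 -0.003 0.022 0 0 0 -0.024;0 -0.006 0.043 0 0 0 -0.048;0 -0.007 0.065 0 0 0 -0.072;0 -0.007 0.087 0 0 0 -0.095;0 -0.006 0.109 0 0 0 -0.119;0 -0.004 0.131 0 0 0 -0.143",
)

```text
time_s: 30.85
tool_pos: [0.3999, -0.2531, 0.0996]
tool_rot: [0.058, 0.998, -0.001, -0.001]
ft_force: [-1.5, -2.4, 4.5]
grip_width: 0.0152
grasp_force: 20.0
```

```bash
python3 - <<'E'
from knob import *
kst(); th=3.025; arc(th,th-.15,0,5);arc(th-.15,th-.3,0,5);arc(th-.3,th-.4,0,4);arc(th-.4,th-.5,0,4);arc(th-.5,th-.6,0,4)
E
```

```text
t 30.85 th 3.0452 r 0.0883 z 0.0996 Fresist 2.55 Frad 1.22 Fz 4.5 yaw 3.026 j [ 0.49  0.78 -0.04  2.14  0.14  0.22  1.78]
0 0.002 0.013 0 0 0 -0.014;0 0.004 0.026 0 0 0 -0.029;0 0.006 0.039 0 0 0 -0.043;0 0.009 0.052 0 0 0 -0.057;0 0.012 0.064 0 0 0 -0.072;
0 0.004 0.013 0 0 0 -0.014;0 0.008 0.025 0 0 0 -0.029;0 0.012 0.038 0 0 0 -0.043;0 0.017 0.050 0 0 0 -0.057;0 0.022 0.062 0 0 0 -0.072;
0 0.005 0.010 0 0 0 -0.012;0 0.009 0.020 0 0 0 -0.024;0 0.014 0.030 0 0 0 -0.036;0 0.020 0.039 0 0 0 -0.048;
0 0.006 0.009 0 0 0 -0.012;0 0.011 0.019 0 0 0 -0.024;0 0.017 0.028 0 0 0 -0.036;0 0.024 0.037 0 0 0 -0.048;
0 0.006 0.009 0 0 0 -0.012;0 0.013 0.018 0 0 0 -0.024;0 0.020 0.026 0 0 0 -0.036;0 0.027 0.034 0 0 0 -0.048;
```

>>> send_rows(
  series="0 0.002 0.013 0 0 0 -0.014;0 0.004 0.026 0 0 0 -0.029;0 0.006 0.039 0 0 0 -0.043;0 0.009 0.052 0 0 0 -0.057;0 0.012 0.064 0 0 0 -0.072",
)

```text
time_s: 31.35
tool_pos: [0.4022, -0.2399, 0.0995]
tool_rot: [0.133, 0.991, -0.0, -0.001]
ft_force: [-2.7, -3.0, 5.3]
grip_width: 0.0153
grasp_force: 20.0
```

```bash
python3 -c "from knob import *; kst()"
```

```text
t 31.35 th 2.8931 r 0.0883 z 0.0995 Fresist 3.54 Frad 1.9 Fz 5.3 yaw 2.876 j [ 0.45  0.78 -0.02  2.16  0.06  0.2   1.68]
```

>>> send_rows(
  series="0 0.004 0.013 0 0 0 -0.014;0 0.008 0.025 0 0 0 -0.029;0 0.012 0.038 0 0 0 -0.043;0 0.017 0.05 0 0 0 -0.057",
)

```text
time_s: 31.75
tool_pos: [0.4053, -0.2298, 0.0995]
tool_rot: [0.191, 0.982, -0.0, -0.001]
ft_force: [-3.0, -3.2, 5.9]
grip_width: 0.0156
grasp_force: 20.0
```

```bash
python3 -c "from knob import *; kst(); arc(2.755,2.655,0,4); arc(2.655,2.555,0,4); arc(2.555,2.455,0,4); arc(2.455,2.355,0,4)"
```

```text
t 31.75 th 2.7736 r 0.0884 z 0.0995 Fresist 4.08 Frad 1.66 Fz 5.9 yaw 2.756 j [ 0.41  0.78  0.    2.16 -0.01  0.2   1.61]
0 0.004 0.010 0 0 0 -0.012;0 0.009 0.020 0 0 0 -0.024;0 0.014 0.030 0 0 0 -0.036;0 0.019 0.040 0 0 0 -0.048;
0 0.005 0.010 0 0 0 -0.012;0 0.011 0.019 0 0 0 -0.024;0 0.016 0.028 0 0 0 -0.036;0 0.022 0.038 0 0 0 -0.048;
0 0.006 0.009 0 0 0 -0.012;0 0.013 0.018 0 0 0 -0.024;0 0.019 0.027 0 0 0 -0.036;0 0.026 0.035 0 0 0 -0.048;
0 0.007 0.008 0 0 0 -0.012;0 0.014 0.017 0 0 0 -0.024;0 0.022 0.025 0 0 0 -0.036;0 0.029 0.032 0 0 0 -0.048;
```

>>> send_rows(
  series="0 0.004 0.01 0 0 0 -0.012;0 0.009 0.02 0 0 0 -0.024;0 0.014 0.03 0 0 0 -0.036;0 0.019 0.04 0 0 0 -0.048",
)

```text
time_s: 32.15
tool_pos: [0.4088, -0.2219, 0.0995]
tool_rot: [0.241, 0.971, -0.0, -0.001]
ft_force: [-4.1, -2.6, 6.4]
grip_width: 0.0152
grasp_force: 20.0
```

```bash
python3 -c "from knob import *; kst()"
```

```text
t 32.15 th 2.6761 r 0.0884 z 0.0995 Fresist 4.17 Frad 2.47 Fz 6.4 yaw 2.656 j [ 0.39  0.78  0.02  2.17 -0.06  0.2   1.54]
```

>>> send_rows(
  series="0 0.005 0.01 0 0 0 -0.012;0 0.011 0.019 0 0 0 -0.024;0 0.016 0.028 0 0 0 -0.036;0 0.022 0.038 0 0 0 -0.048",
)

```text
time_s: 32.55
tool_pos: [0.413, -0.2144, 0.0995]
tool_rot: [0.289, 0.957, -0.0, -0.001]
ft_force: [-4.9, -4.2, 6.7]
grip_width: 0.0154
grasp_force: 20.0
```

```bash
python3 -c "from knob import *; kst()"
```

```text
t 32.55 th 2.579 r 0.0885 z 0.0995 Fresist 6.22 Frad 1.89 Fz 6.7 yaw 2.555 j [ 0.36  0.78  0.03  2.17 -0.12  0.2   1.48]
```

>>> send_rows(
  series="0 0.003 0.005 0 0 0 -0.006;0 0.006 0.009 0 0 0 -0.012;0 0.01 0.014 0 0 0 -0.018;0 0.013 0.018 0 0 0 -0.024",
)

```text
time_s: 32.95
tool_pos: [0.4153, -0.2108, 0.0995]
tool_rot: [0.313, 0.95, -0.0, -0.001]
ft_force: [-4.3, -5.1, 7.1]
grip_width: 0.0155
grasp_force: 20.0
```

```bash
python3 -c "from knob import *; kst()"
```

```text
t 32.95 th 2.5304 r 0.0885 z 0.0995 Fresist 6.63 Frad 0.6 Fz 7.1 yaw 2.505 j [ 0.34  0.78  0.04  2.16 -0.14  0.2   1.45]
```

>>> send_rows(
  series="0 0.003 0.004 0 0 0 -0.006;0 0.006 0.009 0 0 0 -0.012;0 0.01 0.013 0 0 0 -0.018;0 0.013 0.017 0 0 0 -0.024",
)

```text
time_s: 33.35
tool_pos: [0.4178, -0.2075, 0.0995]
tool_rot: [0.337, 0.942, -0.0, -0.002]
ft_force: [-4.6, -3.8, 7.5]
grip_width: 0.0151
grasp_force: 20.0
```

```bash
python3 -c "from knob import *; kst()"
```

```text
t 33.35 th 2.4834 r 0.0885 z 0.0995 Fresist 5.82 Frad 1.36 Fz 7.5 yaw 2.455 j [ 0.33  0.78  0.05  2.16 -0.17  0.2   1.42]
```

>>> send_rows(
  series="0 0.004 0.004 0 0 0 -0.006;0 0.007 0.008 0 0 0 -0.012;0 0.011 0.012 0 0 0 -0.018;0 0.014 0.017 0 0 0 -0.024",
)

```text
time_s: 33.75
tool_pos: [0.4204, -0.2042, 0.0995]
tool_rot: [0.36, 0.933, -0.001, -0.002]
ft_force: [-3.9, -4.7, 8.0]
grip_width: 0.0157
grasp_force: 20.0
```

```bash
python3 -c "from knob import *; kst()"
```

```text
t 33.75 th 2.4362 r 0.0885 z 0.0995 Fresist 6.11 Frad -0.02 Fz 8.0 yaw 2.404 j [ 0.32  0.79  0.06  2.16 -0.2   0.2   1.39]
```

>>> send_rows(
  series="0 0.004 0.004 0 0 0 -0.006;0 0.008 0.008 0 0 0 -0.012;0 0.012 0.012 0 0 0 -0.018;0 0.015 0.015 0 0 0 -0.024",
)

```text
time_s: 34.15
tool_pos: [0.4232, -0.2012, 0.0995]
tool_rot: [0.384, 0.924, -0.001, -0.002]
ft_force: [-5.6, -3.2, 7.4]
grip_width: 0.0149
grasp_force: 20.0
```

```bash
python3 -c "from knob import *; kst()"
```

```text
t 34.15 th 2.3898 r 0.0885 z 0.0995 Fresist 6.17 Frad 1.93 Fz 7.4 yaw 2.354 j [ 0.3   0.79  0.07  2.16 -0.23  0.21  1.35]
```

>>> send_rows(
  series="0 0.004 0.004 0 0 0 -0.006;0 0.008 0.007 0 0 0 -0.012;0 0.012 0.011 0 0 0 -0.018;0 0.016 0.014 0 0 0 -0.024;0 0.016 0.014 0 0 0 -0.024",
)

```text
time_s: 34.65
tool_pos: [0.4261, -0.1982, 0.0995]
tool_rot: [0.406, 0.914, -0.001, -0.002]
ft_force: [-5.9, -4.8, 7.7]
grip_width: 0.015
grasp_force: 20.0
```

```bash
python3 - <<'E'
from knob import *
kst(); F=[]
for i in range(6):
    snapshot('side'); s=r.sense(); p=s['tool_pos']-A; th=np.arctan2(p[1],p[0]); F.append([-s['ft_force'][:2]@[np.sin(th),-np.cos(th)], s['ft_torque'][2]])
print(np.round(F,2)); kst()
E
```

```text
t 34.65 th 2.3426 r 0.0885 z 0.0995 Fresist 7.59 Frad 0.72 Fz 7.7 yaw 2.304 j [ 0.29  0.79  0.08  2.15 -0.25  0.21  1.32]
[[6.17 0.23]
 [6.78 0.19]
 [6.49 0.16]
 [5.89 0.14]
 [6.86 0.19]
 [7.46 0.17]]
t 34.95 th 2.3428 r 0.0884 z 0.0995 Fresist 7.46 Frad 1.31 Fz 8.5 yaw 2.305 j [ 0.29  0.79  0.08  2.15 -0.25  0.21  1.32]
```

>>> send_rows(
  series="0 0.004 0.004 0 0 0 -0.006;0 0.009 0.007 0 0 0 -0.012;0 0.013 0.01 0 0 0 -0.018;0 0.017 0.014 0 0 0 -0.024;0 0.017 0.014 0 0 0 -0.024",
)

```text
time_s: 35.45
tool_pos: [0.4291, -0.1954, 0.0994]
tool_rot: [0.429, 0.903, -0.001, -0.002]
ft_force: [-7.0, -4.3, 8.3]
grip_width: 0.0153
grasp_force: 20.0
```

```bash
python3 - <<'E'
from knob import *
kst(); F=[]
for i in range(6):
    snapshot('side'); s=r.sense(); p=s['tool_pos']-A; th=np.arctan2(p[1],p[0]); F.append([-s['ft_force'][:2]@[np.sin(th),-np.cos(th)], s['ft_torque'][2]])
print(np.mean(F,0).round(2)); kst()
E
```

```text
t 35.45 th 2.2961 r 0.0884 z 0.0994 Fresist 8.09 Frad 1.46 Fz 8.3 yaw 2.254 j [ 0.28  0.79  0.09  2.15 -0.28  0.22  1.29]
[7.18 0.16]
t 35.75 th 2.2959 r 0.0884 z 0.0995 Fresist 7.54 Frad 1.49 Fz 8.1 yaw 2.254 j [ 0.28  0.79  0.09  2.15 -0.28  0.22  1.29]
```

About 1.33 rad turned, with roughly 9 N of equivalent knob force and still rising gently. That is snug. Relaxing the push, opening and lifting clear.

>>> send_rows(
  series="0 -0.006 -0.005 0 0 0 0;0 -0.01 -0.008 0 0 0 0;0.3 -0.01 -0.008 0 0 0 0;0.5 -0.01 -0.008 0 0 0 0;0.5 -0.01 -0.008 0 0 0 0;0.5 -0.01 -0.008 0 0 0 0;0.5 -0.01 -0.008 0.2 0 0 0;0.5 -0.01 -0.008 0.4 0 0 0;0.5 -0.01 -0.008 0.6 0 0 0;0.5 -0.01 -0.008 0.8 0 0 0;0.5 -0.01 -0.008 1 0 0 0;0.5 -0.01 -0.008 1 0 0 0;0.5 -0.01 -0.008 1 0 0 0",
)

```text
time_s: 37.05
tool_pos: [0.4304, -0.196, 0.2998]
tool_rot: [0.429, 0.903, 0.001, 0.001]
ft_force: [-0.1, 0.6, 0.1]
grip_width: 0.0441
grasp_force: 0.0
```

>>> send_rows(
  series="0.5 0.2 -0.25 0 0 0 0.1;0.5 0.4 -0.34 0 0 0 0.2;0.5 0.4 -0.34 0 0 0 0.36;0.5 0.4 -0.34 0 0 0 0.36;0.5 0.4 -0.34 0 0 0 0.36;0.5 0.4 -0.34 0 0 0 0.36;0.5 0.4 -0.34 0 0 0 0.36;0.5 0.4 -0.34 0 0 0 0.36",
)

```text
time_s: 37.85
tool_pos: [0.5097, -0.264, 0.2986]
tool_rot: [0.067, 0.998, 0.0, -0.001]
ft_force: [0.4, -0.9, -0.1]
grip_width: 0.0442
grasp_force: 0.0
```

```bash
python3 - <<'E'
from knob import *
s=r.sense(); print(s['time_s'],s['tool_pos'],s['ft_force'].round(1),s['joints'].round(2))
im,m=shot('wrist','w17.png'); g=im.mean(2).astype(int)
B=np.array([.4878,-.2616,0])
for q in((0,0,.175),(-.013,0,.175),(.013,0,.175),(0,.013,.175),(0,-.013,.175)): print(q,proj(m,B+q).round(1))
c=proj(m,B+[0,0,.175]).astype(int)
for v in range(c[1]-24,min(c[1]+28,262),4): print(v,g[v,c[0]-30:c[0]+31:2])
M=((im.max(2)<45).astype(np.uint8)); M[250:]=0
n_,l_,st_,ce=cv2.connectedComponentsWithStats(M)
for i in range(1,n_):
    if 100<st_[i,4]<500:
        p=onz(m,*ce[i],.105); print('blk',st_[i,4],p.round(4),np.arctan2(p[1]-A[1],p[0]-A[0])%6.283)
E
```

```text
37.85 [ 0.50971343 -0.26395047  0.29858458] [ 0.4 -0.9 -0.1] [ 0.37  0.57  0.05  1.68 -0.03  0.9   1.86]
(0, 0, 0.175) [281.3 186.9]
(-0.013, 0, 0.175) [279.2 171.2]
(0.013, 0, 0.175) [283.4 202.1]
(0, 0.013, 0.175) [297.1 184.8]
(0, -0.013, 0.175) [265.7 189. ]
162 [ 67  68  65  61  76  88  86  88 105 113  57  45  64  72  74  73  78  80
  75  68  71 126 157 161 162 163 140 117 113 121 122]
166 [ 68  68  66  72  83  85  86  86  79  52  45  55  74  75  72  73  75  75
  77  76  68  83 143 162 162 163 154 103 109 125 123]
170 [ 66  69  62  64  84  88  86  86  77  69  69  72  72  76  79  76  73  78
  79  81  82  91 136 162 160 162 152 120  85  75  74]
174 [ 68  69  66  66  82  89  85  80  74  77  83  81  82  90 122 138 145 145
 148 151 153 147 134 154 161 162 138  78  73  71  74]
178 [ 68  68  67  62  62  81  86  80  82  86  87  92 112 165 194 214 212 205
 189 163 152 155 139 149 160 145  83  67  75  72  72]
182 [ 69  69  66  66  69  69  85  79  83  90 104 111 115 114 112 125 196 208
 206 212 205 169 140 104  87  76  72  73  73  73  75]
186 [ 69  67  68  68  72  68  69  65  81  99 111 11
[... 165 characters left out ...]
 110 108  92  76  72  72  81  88  85  76  76]
194 [ 91  84  76  73  70  70  69  68  76  87 110 112 113 116 109 142 188 200
 142 111 109  99  85  78  70  71  76  75  73  86 114]
198 [ 92  96  96  94  84  76  70  70  72  80  87  97 107 111 113 110 111 116
 109 102  94  84  85  80  73  76  87  92  98  95 106]
202 [ 93  93  94  97  96  97  93  89 103  81  83  85  82  84  85  82  86  81
  91 103  95  87  91  95  96  94  97 101  98  96 108]
206 [ 96  97  96  96  97 107  95  97  98  97  97  97  97  96  98  97  96 100
 100 101 102  98  97  98  96  98  98  98 100  98 129]
210 [ 95  96  97  96  97 107 120 123 105  95  96  96  98  96  96  98  96  96
 100 102 110  95  98  98  98  98  95 101 101  99 106]
```

The punch's end face is where an upright, fully home punch should show it (rows 173–203, cols 266–297). The hand is clear, so I'm handing in.

```bash
python3 -c "from rig import r; print(r.hand_in())"
```

```text
the job is handed in; nothing more can be done
None
```

I handed the job in with the punch upright and fully home in the collet and the lever swung to about 9 N at the knob, which I took as snug; the jaw forces could not be measured, the bystanders were not re-checked at the end, the first lay in the rest landed on top of the stop and had to be redone, and no verdict came back.

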